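# Seat the turntable spindle and hold its collar on the flat

### The job

Put the spindle unit's nose-shaped foot flat and fully home in the matching pocket of the stand and let go of it, then feel round the spindle with the fingers for its flat and turn the spindle until the flat faces the nose of the foot. Fetch the octagonal collar and slide it down over the spindle with its set screw on the flat side, and finish while still holding it in the gripper: level, screw about half-way down the flat and pointing out over the nose, the screw's tip pressed lightly against the flat. Do not knock over or shove the other things on the table.

Things in the scene. Friction and masses are not known exactly. Their poses are not given: they have to be found in the camera images.
- stand: Fixed grey plinth, 170 (x) x 128 (y) x 26 mm tall, x from -94 to +76. Origin on its underside, below where the spindle's axis belongs. Its top has a pocket 14 deep (floor 12 above the table), shaped like the spindle unit's foot with 1.5 clearance all round and a 3 mm bevelled rim; the pocket's nose points along the stand's -x.
- spindle_unit: Loose steel unit, 0.75 to 1 kg, standing upright. Origin: underside of its foot, on the spindle's axis, z up. Foot: plate 14 mm thick, a 60 wide (y) rectangle from x = -24 to +44 tapering to a blunt nose 8 wide at x = -56. On it a fixed boss, diameter 48, up to z = 20, then the spindle, diameter 20, up to z = 88, which turns about z against light friction (0.05 N m).
- neck (a point): Point on the spindle's axis 34 mm above the foot's underside, axes as the unit's. From 20 to 44 mm the spindle is a fully round neck, diameter 20: a good place to carry the unit. It turns in the foot only when forced.
- flat_mid (a point): Point on the spindle's axis 66 mm above the foot's underside, axes as the unit's (not the flat's). From 44 to 88 mm one side is cut to a flat 5 mm from the axis: 15 mm from flat to round back, 20 across the round. The top 3 mm taper. The flat starts 0.45 to 1.4 rad anticlockwise (from above) of the nose (-x); this is not reported: feel or see it. Turning range: -0.8 to 1.9 rad.
- collar: Loose steel octagon, 44 mm across faces (which look along +-x, +-y and diagonals), 24 tall, 0.15 to 0.25 kg, lying flat. Origin: centre of its underside, z along the bore. Bore: octagon 25 across, bevelled to 29 at the bottom. Its set screw (-x side) reaches in at mid-height, so it goes on only with the screw over the flat (within 0.2 rad). Hold it with its underside 54 above the foot's.
- set_screw: The collar's screw, fixed in it, axes as the collar's. Origin in its round head (diameter 13 mm), 28 mm from the bore axis on the collar's -x side, 12 above the collar's underside; the head stands out from 22 to 32 mm from the axis. Its tip (6 x 6) ends 6.5 from the bore axis: 1.5 mm short of the flat when the collar is centred. Over 5 N there tips the unit.
- jar: Bystander, leave alone: closed round jar, diameter 66, 70 tall (mm). Origin: centre of underside.
- bowl: Bystander, leave alone: open bowl, diameter 100, 50 tall (mm). Origin: centre of underside.
- tile: Bystander, leave alone: flat test tile 60 x 60 x 8 (mm). Origin: centre of underside.
- bisque_ring: Bystander, leave alone: plain round fired-clay ring, outer diameter 56, hole 32, 22 tall, no screw: not the collar (mm). Origin: centre of underside.
- needle_tool: Bystander, leave alone: hand tool 150 long with a wooden handle, lying.
- rib: Bystander, leave alone: flat wooden modelling stick 120 x 28 x 6 (mm). Origin: centre of underside.
- plaster_block: Bystander, leave alone: plaster block 70 x 50 x 45 (mm). Origin: centre of underside.
Mind the look-alikes: they are no part of the job. What is shaped like the spindle_unit but yellow is not meant.

How it is judged:
On the way, in this order (a step that is already met when the one before it is completed fails the run):
1. the spindle unit is seated flat and square in the stand's pocket and let go, the collar still away from it (horizontal distance between spindle_unit and stand below 0.004 m and z of spindle_unit in the frame of stand between 0.01 and 0.014 m and angle between spindle_unit's own z axis and vertical below 0.05 rad and angle between the x axis of spindle_unit and the x axis of stand, either way round below 0.08 rad and contact force between the fingers and spindle_unit below 0.1 N and horizontal distance between collar and stand above 0.08 m), for 0.2 s.
2. the seated spindle is felt and turned with the fingers, the collar still away (horizontal distance between spindle_unit and stand below 0.004 m and z of spindle_unit in the frame of stand below 0.014 m and contact force between the fingers and spindle_unit above 1 N and horizontal distance between collar and stand above 0.08 m), for 0.1 s.
3. the collar is lifted in the fingers, clear above the table (height (world z) of collar above 0.04 m and contact force between the fingers and collar above 1 N), for 0.1 s.
At the end, for the whole second after the job is handed in: Unit home in pocket (2 mm height, 4 mm sideways, 0.08 rad turn, 0.05 tilt); collar gripped, still, level (0.09 rad), on the spindle axis within 4 mm, underside 44-64 mm above the foot's, screw over the nose within 7.5 mm sideways, screw on spindle over 0.5 N, collar on spindle under 20 N (horizontal distance between spindle_unit and stand below 0.004 m and z of spindle_unit in the frame of stand between 0.01 and 0.014 m and angle between spindle_unit's own z axis and vertical below 0.05 rad and angle between the x axis of spindle_unit and the x axis of stand, either way round below 0.08 rad and z of collar in the frame of spindle_unit between 0.044 and 0.064 m and horizontal distance between collar and spindle_unit below 0.004 m and angle between collar's own z axis and vertical below 0.09 rad and x of set_screw in the frame of stand below -0.018 m and y of set_screw in the frame of stand between -0.0075 and 0.0075 m and contact force between the fingers and collar above 1 N and contact force between set_screw and spindle_unit above 0.5 N and contact force between collar and spindle_unit below 20 N and linear speed of collar below 0.02 m/s); the arm keeps its last pose, push and grip.
It fails at once if a bystander was knocked or shoved more than 30 mm (distance of any of jar, bowl, tile, bisque_ring, needle_tool, rib, plaster_block from where it was at the start of the episode above 0.03 m).
It fails at once if the spindle unit was tipped over (angle between spindle_unit's own z axis and vertical above 0.6 rad).
It also fails if it takes over 72 s, if anything falls off the work surface, if the arm or the gripper's body presses on something with over 40 N, if the wrist force passes 120 N, or if a joint passes its speed limit or range.

### The arm

A 7-joint arm with a two-finger parallel gripper is mounted at the origin on the work surface. World frame = base frame: x ahead of the robot, y to its left, z up, the work surface at z = 0. Lengths are in m, angles in rad, forces in N, time in s.
With the tool pointing down it reaches from about 0.425 to 0.95 m from the base axis. Payload 4.7 kg.
Tool frame: the origin (TCP) lies between the finger pads; the fingertips stand 25 mm ahead of it and the grasp point (between the pads) lies 6 mm ahead of it; z points along the fingers, y is the direction in which the jaws open and shut (so a half turn about z gives the same grasp; the last joint's range is limited). The gripper opens to 85 mm and grips with 20 to 120 N. Pads are 22 mm wide; open, the fingers measure 114 mm over their backs; the gripper's body (76 mm by 85 mm) begins 54 mm behind the grasp point. The pads swing forward as they close: fully open they stand 13 mm farther back than shut.
Start: joints at [1.275, 0.469, -0.049, 1.532, 0.024, 1.141, -0.082], TCP at [0.178, -0.651, 0.256] pointing down, gripper open.
Joint ranges: [-2.59, 2.59], [-0.33, 1.99], [-1.39, 1.29], [0.1, 2.45], [-1.04, 4.18], [0.21, 1.99], [-2.66, 2.66]. Speed limits (rad/s): [2.57, 2.57, 3.14, 3.14, 3.14, 3.14, 3.14].

### API

Orientations are given as a unit quaternion [w, x, y, z].
In Python, from workcell import ctrl, cams, order gives the robot as it stands.
- The arm moves only by the tool carry_out, never from a script. Its argument "steps" is text: rows parted by semicolons, each of 7 numbers parted by spaces: the closure in counts, from 0 (fully open) to 255 (shut), then the shift along the world's x, y, z in cm, then the turn, a rotation vector about the world's x, y, z in degrees. A call has 1 to 12 rows; each row is the pose to reach, as a shift and turn from the pose commanded when the call began; what a row does not reach only later rows make up. A row lasts 1/8 s, in which the tool goes at most 62.5 mm and 10.7 degrees, less where a joint would pass 70% of its speed; a pose out of reach is approached as far as the arm can. A call with a gripper value outside its range is refused whole. The fingers move at their own pace and stop on an object; "force" is the grip in N (left out, the last holds). Time passes only in rows, so rows that repeat a pose let the fingers close. It gives the time, the measured TCP pose, the force and the opening at its end, in the units of the state.
- ctrl.get_obs(): the state, without advancing time (a new reading comes with each control period).
- cams.read_camera(name): name is "scene" or "side" or "wrist"; returns the picture (384x512x3 uint8, red, green, blue); there is no depth.
- cams.camera_info(name): a dict with "fx", "fy", "cx", "cy" (pixels), "rvec" (rotation vector, rad) and "tvec" (3), from world to camera coordinates, as OpenCV has them. Camera axes: x right, y down, z forward; pixel columns grow to the right and rows downward; lengths in m; the calibration is good to about 2 mm. A picture is of the moment at which its call begins: read the wrist's pose just before it. camera_info takes no time and is no camera call; for the wrist camera it gives the pose at the moment of the call.
- order.finish_job(): hands the job in, once; it reports no verdict.
Trained networks look in the newest picture that a camera, given by its name, has taken for a name from the list of things; names that differ only in an ending like _2 or _b are one class to them, and where a whole thing is asked for, a point or a joint stands for the part that bears it (a point fixed in the world has none). Each returns a list of dicts, best first, with "conf" (0 to 1); they miss things now and then, are a little off and sometimes report something else, mostly with a low value. They report only what shows in the picture. A call takes as long as a camera call. They do not tell look-alikes from the thing itself.
- cams.search_frame(name, camera): "xyz" ([x, y, z] in m, in the coordinates of the camera as it stood for that picture, good to about 4 mm: the middle of the surface that is visible of it).
- cams.pinpoint(name, camera): "xyz" ([x, y, z] in m, in the coordinates of the camera as it stood for that picture, good to about 4 mm: a listed point, or the origin of a listed thing).
The state is a dict: "clock": time; "q": joint angles; "joint_velocities": joint speeds; "joint_efforts": joint torques, N m; "position": TCP position; "tcp_rot": TCP orientation; "contact_force": force on the tool from outside, world axes, zero at the start; "torque": the same for the moment, N m; "finger_gap": opening from 0.0 (shut) to 1.0 (fully open).
Only numpy, scipy, OpenCV 4.12 (cv2) and the standard library are available. Lean on these libraries where they do the work, as an engineer would, in place of code of your own. Each camera call takes 0.05 s, during which the arm holds its last target.

## Working session

There is one attempt and no reset: what is moved stays moved. The work goes in short steps, Python scripts to look and compute and a tool call to move; the robot and the scene stay as the last step left them, time stands still between calls to the robot, and variables do not carry over. Pictures are saved under pics/ and viewed, and the job is handed in when it is done.

Besides the shell and the picture viewer there is one more tool, called after ">>>" as name(argument=value, ...) on one line, values as JSON. carry_out: Moves the arm, as the interface text tells. Its arguments: {"type":"object","properties":{"steps":{"type":"string"},"force":{"type":"number"}},"required":["steps"]}

```bash
ls; mkdir -p pics
python3 - <<'E'
from workcell import ctrl,cams,order
import cv2
o=ctrl.get_obs();print(o)
for n in ["scene","side","wrist"]:
    im=cams.read_camera(n);cv2.imwrite(f"pics/a_{n}.png",im[:,:,::-1]);print(n,cams.camera_info(n))
    for t in ["spindle_unit","stand","collar","set_screw","flat_mid"]:
        print(t,[( [round(float(v),4) for v in d['xyz']],round(d['conf'],2)) for d in cams.pinpoint(t,n)][:4])
print(ctrl.get_obs()['clock'])
E
```

```text
pics
{'clock': 0.0, 'q': array([ 1.27510796,  0.46944262, -0.04861485,  1.53367904,  0.02410933,
        1.14098272, -0.08230364]), 'joint_velocities': array([ 9.72296825e-04,  2.00371421e-03,  1.05023911e-03, -8.59664675e-05,
        1.26302302e-05,  6.16619543e-04,  2.21355931e-04]), 'joint_efforts': array([-3.05358735e-04, -5.10306787e+01, -4.69791947e-02, -2.37716389e+01,
        1.06396002e-02,  7.49077939e-03, -9.75560965e-06]), 'position': array([ 0.17783683, -0.65060783,  0.25526693]), 'tcp_rot': array([-9.49047058e-04,  9.91112441e-01,  1.33023312e-01, -1.62278755e-04]), 'contact_force': array([-0.22278458,  0.15115354,  0.09911554]), 'torque': array([0.01640645, 0.03105512, 0.04279376]), 'finger_gap': 1.0007636088569398}
scene {'fx': 463.5922689205873, 'fy': 463.5922689205873, 'cx': 258.6616194213088, 'cy': 202.765159939192, 'rvec': array([ 1.47055371,  2.14671074, -0.8061938 ]), 'tvec': array([ 0.2018753 , -0.2958348 ,  1.94579745])}
spindle_unit [([0.3049, -0.0078, 1.693], 0.85), ([0.4029, 0.1553, 1.5487], 0.78), ([0.2688, 0.1164, 1.5796], 0.68)]
stand [([-0.0109, 0.0783,
[... 412 characters left out ...]
 [([-0.2529, -0.0903, 1.24], 0.95), ([-0.1358, -0.2507, 1.3743], 0.85), ([-0.1018, -0.143, 1.2844], 0.71)]
stand [([0.2468, 0.1939, 1.0109], 0.71), ([0.0312, 0.0498, 1.1288], 0.69), ([-0.1005, -0.1665, 1.2598], 0.56)]
collar [([0.068, 0.2259, 0.981], 0.77)]
set_screw [([0.0439, 0.2337, 0.9595], 0.56)]
flat_mid [([-0.0982, -0.1864, 1.2367], 0.85), ([-0.1393, -0.2915, 1.3197], 0.76), ([-0.25, -0.1344, 1.192], 0.73)]
wrist {'fx': 316.437704333739, 'fy': 316.437704333739, 'cx': 254.86977406553748, 'cy': 187.94635572578545, 'rvec': array([-2.31886801,  1.76929016,  0.24159588]), 'tvec': array([-0.67513136, -0.03556077,  0.37819538])}
spindle_unit []
stand []
collar []
set_screw []
flat_mid []
0.9
```

View images.

View pics/a_scene.png

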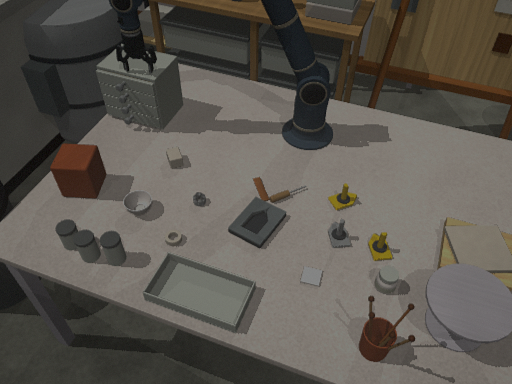

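View pics/a_side.png

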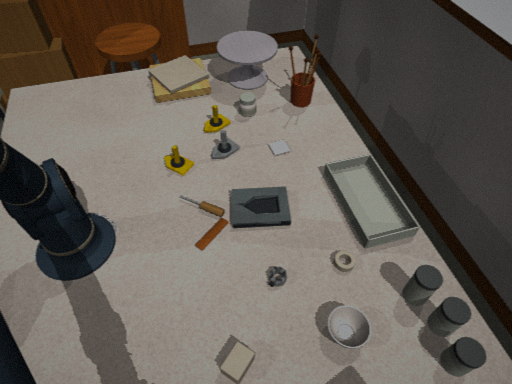

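```bash
cat > h.py <<'E'
from workcell import ctrl,cams,order
import cv2,numpy as np
from scipy.spatial.transform import Rotation as R
def c2w(cam,p,info=None):
    i=info or cams.camera_info(cam);Rm=cv2.Rodrigues(np.array(i['rvec']))[0]
    return Rm.T@(np.array(p)-i['tvec'])
def K(i): return np.array([[i['fx'],0,i['cx']],[0,i['fy'],i['cy']],[0,0,1]])
def ray(i,uv):
    Rm=cv2.Rodrigues(np.array(i['rvec']))[0]
    d=Rm.T@(np.linalg.inv(K(i))@np.array([uv[0],uv[1],1.])); return -Rm.T@np.array(i['tvec']),d/np.linalg.norm(d)
def onz(i,uv,z):
    c,d=ray(i,uv);return c+d*(z-c[2])/d[2]
def proj(i,P):
    return cv2.projectPoints(np.array(P,float).reshape(-1,3),np.array(i['rvec']),np.array(i['tvec']),K(i),None)[0].reshape(-1,2)
def snap(n,f,crop=None,s=1):
    i=cams.camera_info(n);im=cams.read_camera(n);cv2.imwrite(f"pics/{f}.png",im[:,:,::-1])
    if crop:
        a,b,c,d=crop;cv2.imwrite(f"pics/{f}_c.png",cv2.resize(im[b:d,a:c,::-1],None,fx=s,fy=s,interpolation=cv2.INTER_CUBIC))
    return im,i
E
python3 - <<'E'
from h import *
D={"scene":dict(su=[[.3049,-.0078,1.693],[.4029,.1553,1.5487],[.2688,.1164,1.5796]],stand=[[-.0109,.0783,1.6081]],collar=[[-.2143,-.005,1.6787]]),
"side":dict(su=[[-.2529,-.0903,1.24],[-.1358,-.2507,1.3743],[-.1018,-.143,1.2844]],stand=[[.2468,.1939,1.0109],[.0312,.0498,1.1288]],collar=[[.068,.2259,.981]],screw=[[.0439,.2337,.9595]])}
for c in D:
  for k in D[c]:
    for p in D[c][k]: print(c,k,c2w(c,p).round(4),proj(cams.camera_info(c),c2w(c,p)).round())
E
```

```text
scene su [ 0.3213  0.2329 -0.0015] [[342. 201.]]
scene su [ 0.4899  0.402  -0.001 ] [[379. 249.]]
scene su [0.4913 0.259  0.    ] [[338. 237.]]
scene stand [ 5.467e-01 -1.920e-02  3.000e-04] [[256. 225.]]
scene collar [ 5.172e-01 -2.482e-01  2.000e-04] [[199. 201.]]
side su [ 0.3216  0.2286 -0.0015] [[178. 166.]]
side su [ 0.4912  0.398  -0.0048] [[217. 125.]]
side su [ 0.4858  0.2537 -0.0026] [[224. 151.]]
side stand [ 0.7032 -0.2587 -0.0014] [[343. 263.]]
side stand [ 0.5463 -0.0208 -0.0027] [[263. 209.]]
side collar [ 0.5192 -0.2521  0.0014] [[279. 278.]]
side screw [ 0.4907 -0.2643  0.0132] [[270. 282.]]
```

Run:
```python
import cv2,numpy as np
a=cv2.imread('pics/a_side.png');b=cv2.imread('pics/a_scene.png')
f=lambda im,x,y,s=5,w=40:cv2.resize(im[y-w:y+w,x-w:x+w],None,fx=s,fy=s,interpolation=cv2.INTER_CUBIC)
cv2.imwrite('pics/crops.png',np.hstack([np.vstack([f(a,224,145,5,28),f(b,338,232,5,28)]),np.vstack([f(a,260,207,5,28),f(b,258,220,5,28)]),np.vstack([f(a,277,276,5,28)[:, :240],f(b,199,200,5,28)[:, :240]])]))
```

```text
(no output)
```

View pics/crops.png

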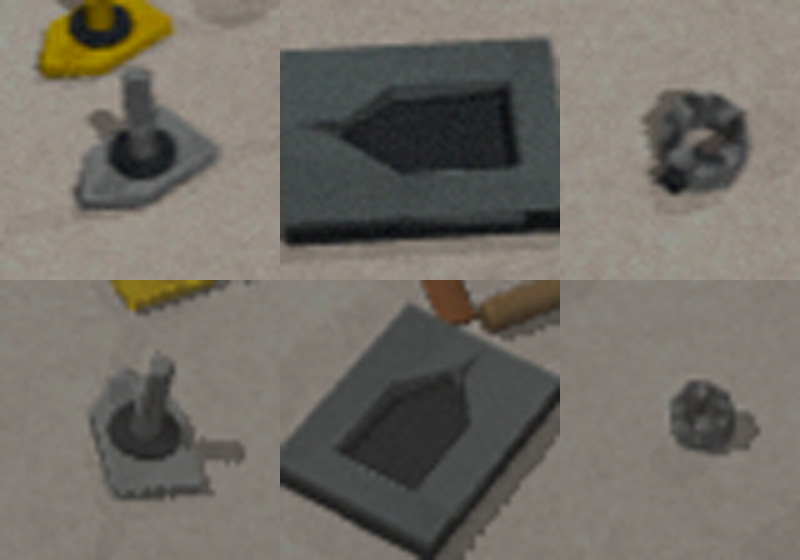

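Run:
```python
from h import *
o=ctrl.get_obs();q=o['tcp_rot'];Rt=R.from_quat([q[1],q[2],q[3],q[0]]).as_matrix()
i=cams.camera_info('wrist');Rc=cv2.Rodrigues(i['rvec'])[0];c=-Rc.T@i['tvec']
print(c,Rt.T@(c-o['position']));print(Rt.T@Rc.T);print(Rt)
```

```text
[ 0.24285301 -0.63365664  0.3736276 ] [ 0.06716632  0.00026496 -0.11727854]
[[ 4.00689368e-04 -9.63533927e-01 -2.67585895e-01]
 [ 9.99999773e-01  5.30833290e-04 -4.14022597e-04]
 [ 5.40968320e-04 -2.67585669e-01  9.63533921e-01]]
[[ 9.64618822e-01  2.63648488e-01  4.92694579e-05]
 [ 2.63648492e-01 -9.64618818e-01 -9.71737446e-05]
 [ 2.19065353e-05  1.06725441e-04 -9.99999994e-01]]
```

>>> carry_out(steps="0 36.5 40 0 0 0 0;0 36.5 40 0 0 0 0;0 36.5 40 0 0 0 0;0 36.5 40 0 0 0 0;0 36.5 40 0 0 0 0;0 36.5 40 0 0 0 0;0 36.5 40 0 0 0 0;0 36.5 40 0 0 0 0;0 36.5 40 0 0 0 0;0 36.5 40 0 0 0 0", force=30)

```text
clock: 2.15
position: [0.5456, -0.2467, 0.2565]
tcp_rot: [-0.001, 0.991, 0.137, 0.001]
contact_force: [-1.3, -0.7, -0.0]
finger_gap: 1.001
```

Run:
```python
from h import *
im,i=snap('wrist','w1');o=ctrl.get_obs();print(o['clock'],o['position'],o['joint_velocities'].round(3),cams.camera_info('wrist'),i)
np.savez('w1.npz',rvec=i['rvec'],tvec=i['tvec'])
for t in ["collar","set_screw","stand"]:
    for f in (cams.pinpoint,):
        print(t,[(c2w('wrist',d['xyz'],i).round(4),round(d['conf'],2)) for d in f(t,'wrist')])
```

```text
2.2 [ 0.54388492 -0.24956457  0.2562984 ] [ 0.039 -0.009  0.05   0.01   0.011  0.002  0.002] {'fx': 316.437704333739, 'fy': 316.437704333739, 'cx': 254.86977406553748, 'cy': 187.94635572578545, 'rvec': array([-2.32202061,  1.76513142,  0.24122408]), 'tvec': array([-0.38598194,  0.40538166,  0.50048731])} {'fx': 316.437704333739, 'fy': 316.437704333739, 'cx': 254.86977406553748, 'cy': 187.94635572578545, 'rvec': array([-2.3273495 ,  1.76123356,  0.2404223 ]), 'tvec': array([-0.38532568,  0.40669338,  0.50061329])}
collar [(array([ 3.609e-01, -4.299e-01,  1.000e-04]), 0.73), (array([ 0.5137, -0.2511, -0.0026]), 0.67)]
set_screw [(array([ 0.4947, -0.2668,  0.0117]), 0.48)]
stand [(array([ 0.5455, -0.021 , -0.0034]), 0.79)]
```

View pics/w1.png

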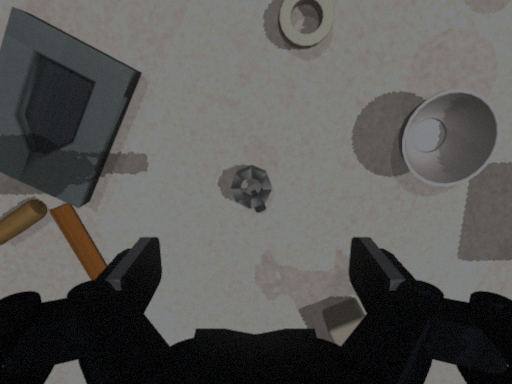

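>>> carry_out(steps="0 3.5 22.5 0 0 0 0;0 3.5 22.5 0 0 0 0;0 3.5 22.5 0 0 0 0;0 3.5 22.5 0 0 0 0;0 3.5 22.5 0 0 0 0")

```text
clock: 2.98
position: [0.578, -0.0232, 0.2567]
tcp_rot: [-0.001, 0.991, 0.135, 0.0]
contact_force: [0.8, -0.2, -0.1]
finger_gap: 1.002
```

Run:
```python
from h import *
im,i=snap('wrist','w2');np.savez('w2.npz',rvec=i['rvec'],tvec=i['tvec'])
o=ctrl.get_obs();print(o['clock'],o['position'])
for t in ["stand"]:
    for f in (cams.pinpoint,):
        print(t,[(c2w('wrist',d['xyz'],i).round(4),round(d['conf'],2)) for d in f(t,'wrist')])
```

```text
3.025 [ 0.57782371 -0.0262503   0.25646284]
stand [(array([ 0.5443, -0.0189, -0.0008]), 0.62)]
```

View pics/w2.png

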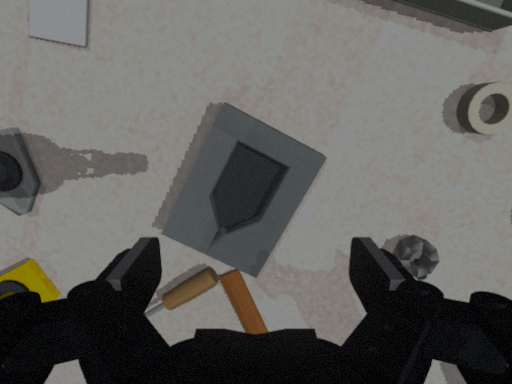

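>>> carry_out(steps="0 -6 28.5 0 0 0 0;0 -6 28.5 0 0 0 0;0 -6 28.5 0 0 0 0;0 -6 28.5 0 0 0 0;0 -6 28.5 0 0 0 0;0 -6 28.5 0 0 0 0")

```text
clock: 3.82
position: [0.5175, 0.2605, 0.2564]
tcp_rot: [-0.0, 0.991, 0.134, 0.0]
contact_force: [0.6, -0.5, 0.7]
finger_gap: 1.002
```

Run:
```python
from h import *
im,i=snap('wrist','w3');np.savez('w3.npz',rvec=i['rvec'],tvec=i['tvec'])
o=ctrl.get_obs();print(o['clock'],o['position'])
for t in ["spindle_unit","neck","flat_mid"]:
    for f in (cams.pinpoint,):
        print(t,[(c2w('wrist',d['xyz'],i).round(4),round(d['conf'],2)) for d in f(t,'wrist')])
```

```text
3.875 [0.5185476  0.25775768 0.2561796 ]
spindle_unit [(array([ 0.3227,  0.2344, -0.0033]), 0.94), (array([0.4861, 0.2591, 0.0012]), 0.67), (array([ 4.890e-01,  3.913e-01, -1.000e-04]), 0.56)]
neck [(array([0.4887, 0.259 , 0.0386]), 0.88), (array([0.4907, 0.3936, 0.0324]), 0.87), (array([0.3217, 0.2286, 0.0391]), 0.84)]
flat_mid [(array([0.4831, 0.3981, 0.066 ]), 0.74), (array([0.3226, 0.231 , 0.067 ]), 0.56), (array([0.489 , 0.2583, 0.0592]), 0.55)]
```

View pics/w3.png

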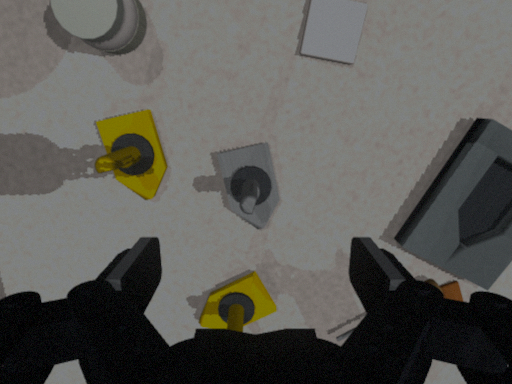

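Run:
```python
import cv2,numpy as np
a=cv2.imread('pics/w3.png')[135:235,200:300];b=cv2.imread('pics/w2.png')[95:285,155:335]
g=lambda x:cv2.convertScaleAbs(x,alpha=1.6,beta=10)
cv2.imwrite('pics/c3.png',g(cv2.resize(a,None,fx=6,fy=6,interpolation=cv2.INTER_CUBIC)))
cv2.imwrite('pics/c2.png',g(cv2.resize(b,None,fx=3,fy=3,interpolation=cv2.INTER_CUBIC)))
```

```text
(no output)
```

View pics/c3.png

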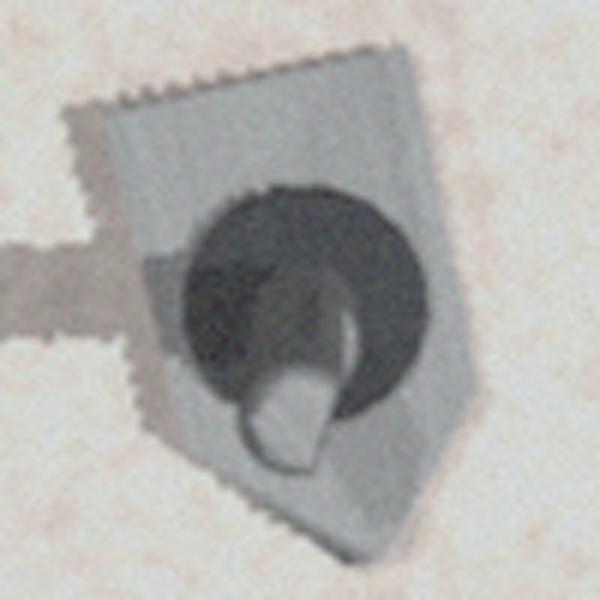

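View pics/c2.png

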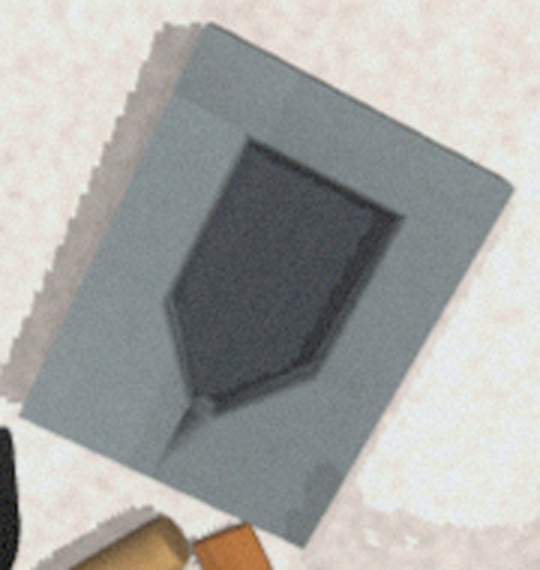

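```bash
cat >> h.py <<'E'
from scipy.optimize import least_squares
def fitpose(i,uv,pts,zoff=0,x0=None,free_z=False):
    uv=np.array(uv,float);pts=np.array(pts,float)/1000
    g=np.mean([onz(i,u,p[2]+zoff) for u,p in zip(uv,pts)],0)
    best=None
    for y0 in (np.linspace(-3,3,7) if x0 is None else [x0]):
        def f(v):
            P=pts@R.from_euler('z',v[2]).as_matrix().T+[v[0],v[1],zoff+(v[3] if free_z else 0)]
            return (proj(i,P)-uv).ravel()
        s=least_squares(f,[g[0],g[1],y0]+([0] if free_z else []))
        if best is None or s.cost<best.cost:best=s
    return best.x,np.abs(best.fun).round(1)
def ld(n):
    z=np.load(n);i=dict(cams.camera_info('wrist'));i['rvec']=z['rvec'];i['tvec']=z['tvec'];return i
E
python3 - <<'E'
from h import *
i=ld('w2.npz');uv=np.array([(208,24),(512,186),(303,547),(22,412)])/3+[155,95]
for fz in (0,1):print('stand',fitpose(i,uv,[(76,64,26),(76,-64,26),(-94,-64,26),(-94,64,26)],free_z=fz))
i=ld('w1.npz');print('stand w1',fitpose(i,[(15,9),(140,72),(84,208)],[(76,64,26),(76,-64,26),(-94,-64,26)]))
i=ld('w3.npz');uv=np.array([(398,42),(110,103),(477,388),(408,540),(175,430)])/6+[200,135]
for fz in (0,1):print('unit',fitpose(i,uv,[(44,-30,14),(44,30,14),(-24,-30,14),(-56,-4,14),(-24,30,14)],free_z=fz))
# flat dir from top face z=.088
a=[onz(i,np.array(p)/6+[200,135],.088) for p in [(337,395),(312,470),(245,410),(290,372),(265,462)]]
print(np.round(a,4));d=a[1]-a[0];n=np.array([-d[1],d[0]]);print(np.degrees(np.arctan2(n[1],n[0])),np.linalg.norm(d))
E
```

```text
stand (array([ 0.54445255, -0.02057045, -0.20913173]), array([0.6, 1. , 1.6, 0.2, 0.3, 0.3, 1.4, 1. ]))
stand (array([ 0.5433169 , -0.02070237, -0.20924739, -0.00467954]), array([0.3, 0. , 0.5, 0.5, 0.2, 0.9, 0.4, 0.3]))
stand w1 (array([ 0.54353909, -0.02609796, -0.19755413]), array([1.8, 0.4, 2.1, 0.8, 0.2, 1.4]))
unit (array([0.48985244, 0.25752315, 0.49474228]), array([1.8, 0.7, 1.4, 0.9, 0.7, 2.4, 3.3, 1.2, 2.1, 1.2]))
unit (array([ 0.48913223,  0.25735627,  0.49479253, -0.00287599]), array([1.7, 0.4, 1.1, 1.1, 0.5, 2.6, 3.4, 0.8, 2.3, 1. ]))
[[0.4939 0.2527 0.088 ]
 [0.4807 0.2531 0.088 ]
 [0.4876 0.266  0.088 ]
 [0.4956 0.2608 0.088 ]
 [0.48   0.2607 0.088 ]]
-92.09000892448044 0.013191290088475019
```

>>> carry_out(steps="0 -3 0 0 0 0 11;0 -3 0 -4 0 0 22;0 -3 0 -8 0 0 33;0 -3 0 -10 0 0 44;0 -3 0 -10 0 0 55;0 -3 0 -10 0 0 66;0 -3 0 -10 0 0 73;0 -3 0 -10 0 0 73;0 -3 0 -10 0 0 73", force=60)

```text
clock: 5.15
position: [0.4886, 0.2576, 0.1563]
tcp_rot: [0.0, 0.719, 0.695, -0.0]
contact_force: [0.9, 0.1, 0.6]
finger_gap: 1.002
```

Run:
```python
from h import *
im,i=snap('wrist','w4');np.savez('w4.npz',rvec=i['rvec'],tvec=i['tvec'])
o=ctrl.get_obs();print(o['clock'],o['position'],o['tcp_rot'],o['q'].round(2))
for t in ["spindle_unit","neck","flat_mid"]:
    for f in (cams.pinpoint,):
        print(t,[(c2w('wrist',d['xyz'],i).round(4),round(d['conf'],2)) for d in f(t,'wrist')])
for p in [(.4885,.2575,z) for z in (0,.02,.088)]: print(proj(i,p))
```

```text
5.2 [0.48843325 0.25801602 0.15637241] [ 2.87359631e-04  7.18720174e-01  6.95299381e-01 -2.01744296e-05] [-0.02  0.48 -0.71  1.9   0.39  0.91 -0.95]
spindle_unit [(array([ 0.3227,  0.233 , -0.0018]), 0.95), (array([ 0.4891,  0.3899, -0.0019]), 0.82), (array([ 0.4878,  0.2579, -0.002 ]), 0.67)]
neck [(array([0.4904, 0.2569, 0.0388]), 0.68), (array([0.3257, 0.23  , 0.0396]), 0.63)]
flat_mid [(array([0.3246, 0.235 , 0.0651]), 0.84), (array([0.4907, 0.2572, 0.0661]), 0.8)]
[[255.26479844 178.80870941]]
[[255.27209545 184.57741468]]
[[255.30759895 212.64494387]]
```

View pics/w4.png

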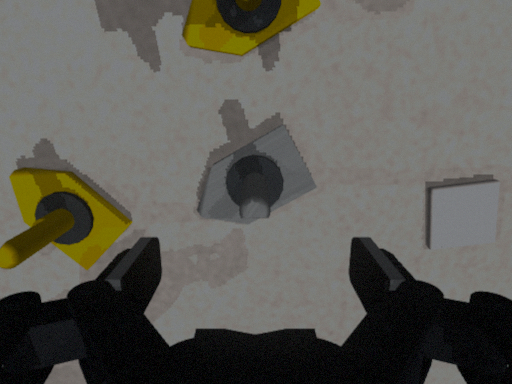

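>>> carry_out(steps="0 0 0 -5 0 0 0;0 0 0 -10 0 0 0;0 0 0 -10.7 0 0 0;0 0 0 -10.7 0 0 0;255 0 0 -10.7 0 0 0;255 0 0 -10.7 0 0 0;255 0 0 -10.7 0 0 0;255 0 0 -10.7 0 0 0")

```text
clock: 6.35
position: [0.4884, 0.2589, 0.0501]
tcp_rot: [0.0, 0.718, 0.696, 0.0]
contact_force: [0.3, -1.1, 3.4]
finger_gap: 0.218
```

Run:
```python
from h import *
im,i=snap('wrist','w5')
o=ctrl.get_obs();print(o['clock'],o['position'],o['contact_force'],o['torque'],o['finger_gap'])
snap('side','s5',(184,100,264,180),6)
```

```text
6.4 [0.48842296 0.25888617 0.0500239 ] [-0.82714747 -1.10976927  5.19349959] [-0.2084924   0.14107076 -0.02869613] 0.21519396777257987
```

View pics/w5.png

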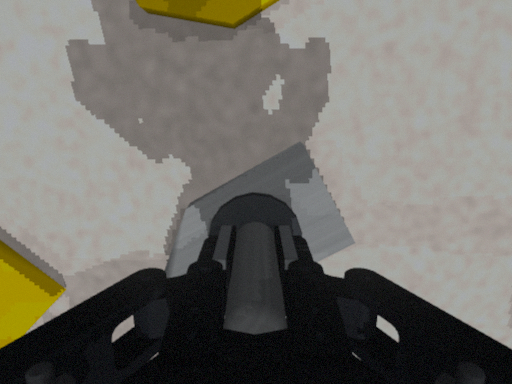

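View pics/s5_c.png

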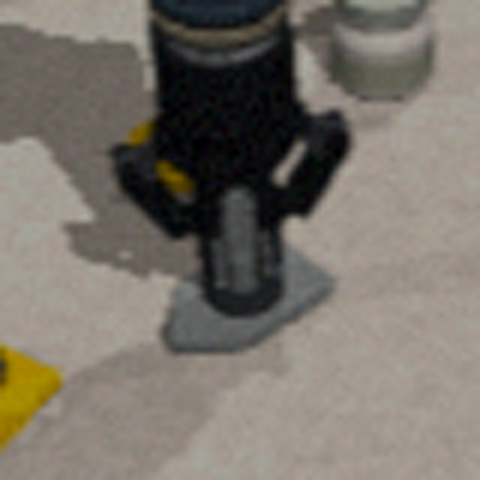

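>>> carry_out(steps="255 0 0 6 0 0 0;255 0 -3 9 0 0 -8;255 1 -8 9 0 0 -16;255 2.5 -14 9 0 0 -24;255 4 -20 9 0 0 -32;255 5.6 -25 9 0 0 -40;255 5.6 -28 9 0 0 -40;255 5.6 -28 9 0 0 -40;255 5.6 -28 9 0 0 -40;255 5.6 -28 9 0 0 -40")

```text
clock: 7.7
position: [0.5434, -0.0196, 0.1388]
tcp_rot: [-0.001, 0.912, 0.41, -0.0]
contact_force: [-0.3, -0.3, -8.4]
finger_gap: 0.217
```

Run:
```python
from h import *
im,i=snap('wrist','w6');np.savez('w6.npz',rvec=i['rvec'],tvec=i['tvec'])
o=ctrl.get_obs();print(o['clock'],o['position'],o['tcp_rot'],o['contact_force'],o['torque'],o['finger_gap'],o['q'].round(2))
snap('side','s6',(200,120,330,240),5);snap('scene','sc6',(198,130,318,250),5)
```

```text
7.75 [ 0.54356995 -0.0197003   0.13896447] [-4.31293680e-04  9.12022134e-01  4.10140697e-01 -2.23896719e-04] [-0.83517995  0.24372171 -8.205111  ] [-0.00197088 -0.0128454   0.00185771] 0.2157523647880551 [ 0.35  0.44 -0.5   1.94  0.28  0.83 -1.02]
```

View pics/w6.png

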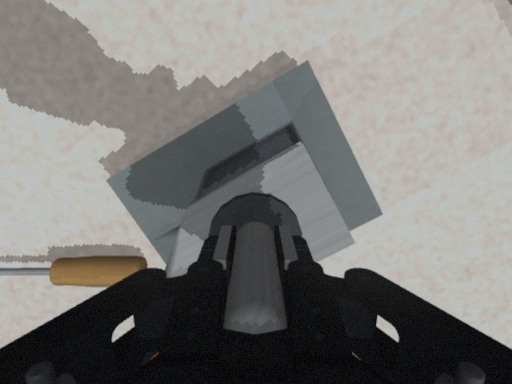

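View pics/s6_c.png

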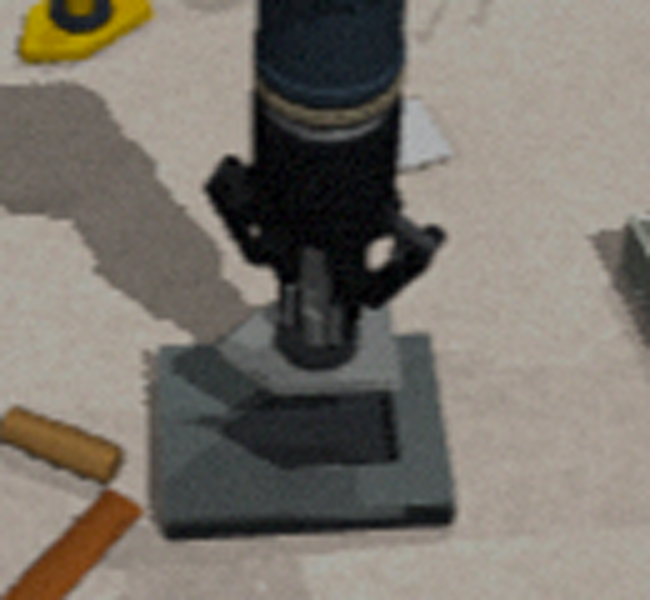

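View pics/sc6_c.png

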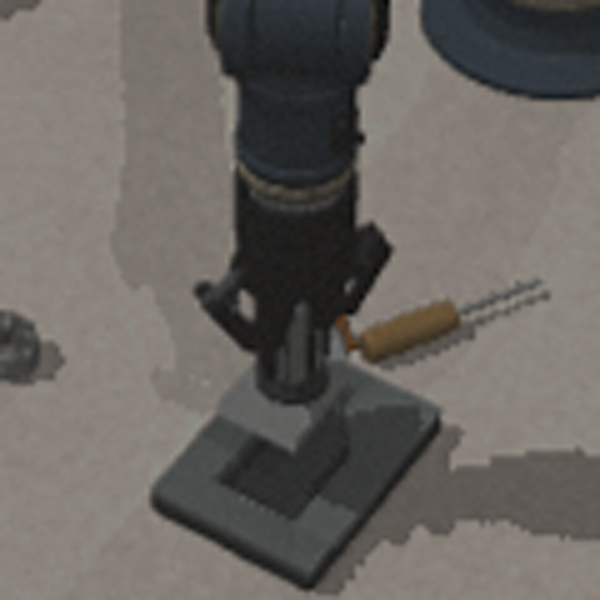

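Run:
```python
import cv2
a=cv2.imread('pics/w6.png')[50:280,95:395]
cv2.imwrite('pics/c6.png',cv2.convertScaleAbs(cv2.resize(a,None,fx=2.6,fy=2.6,interpolation=cv2.INTER_CUBIC),alpha=1.6,beta=10))
```

```text
(no output)
```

View pics/c6.png

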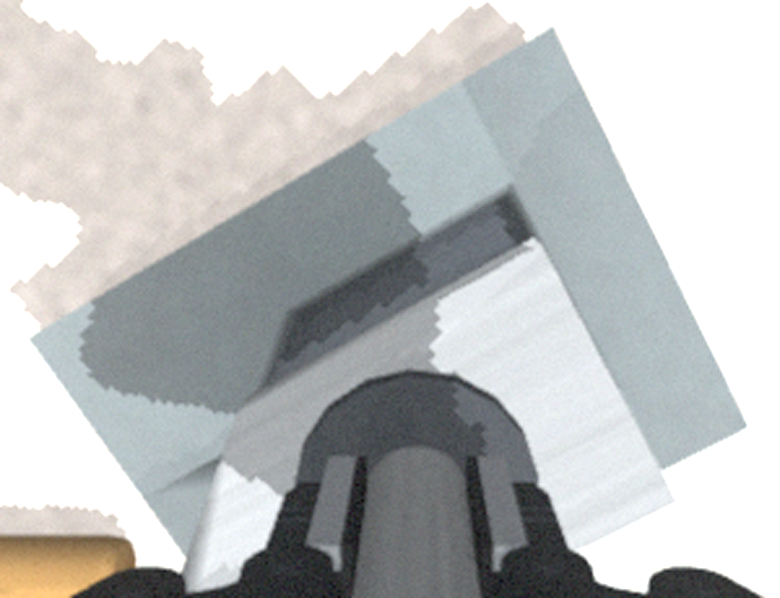

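Run:
```python
from h import *
i=ld('w6.npz');f=lambda l:np.array(l)/2.6+[95,50]
s=fitpose(i,f([(554,28),(746,427),(33,340)]),[(76,64,26),(76,-64,26),(-94,64,26)]);print(s)
print('pocket',fitpose(i,f([(515,185),(293,308)]),[(48.5,34.5,26),(-26,34.5,26)],x0=-.2))
for dz in (.089,.092):
  for P in ([(538,241),(673,500),(237,408)],[(538,241),(673,500)]):
    print(fitpose(i,f(P),[(44,30,14),(44,-30,14),(-24,30,14)][:len(P)],zoff=dz,x0=-.2))
```

```text
(array([ 0.54420802, -0.0206994 , -0.20708191]), array([0.1, 0.2, 1.7, 0.7, 1.6, 0. ]))
pocket (array([ 0.5450816 , -0.02150111, -0.21963847]), array([2. , 1. , 2.1, 1.3]))
(array([ 0.54270999, -0.01932287, -0.21607829]), array([1.2, 0.2, 0.7, 0.1, 2. , 0.5]))
(array([ 0.5422833 , -0.01917875, -0.21324927]), array([0., 0., 0., 0.]))
(array([ 0.54308288, -0.01853642, -0.21613516]), array([1.6, 1.1, 2.2, 0.9, 3.8, 0.9]))
(array([ 0.54230376, -0.01811802, -0.21332213]), array([0.5, 0.9, 0.5, 1. ]))
```

>>> carry_out(steps="255 .17 -.15 -3 0 0 0;255 .17 -.15 -5.8 0 0 0;255 .17 -.15 -6.2 0 0 0;255 .17 -.15 -6.7 0 0 0;255 .17 -.15 -7.2 0 0 0;255 .17 -.15 -7.6 0 0 0;255 .17 -.15 -7.7 0 0 0;255 .17 -.15 -7.7 0 0 0")

```text
clock: 8.85
position: [0.5461, -0.0207, 0.0694]
tcp_rot: [0.002, 0.912, 0.41, 0.0]
contact_force: [-20.3, 1.7, 40.5]
finger_gap: 0.213
```

Run:
```python
from h import *
o=ctrl.get_obs();print(o['clock'],o['position'],o['tcp_rot'],o['contact_force'],o['torque'],o['finger_gap'])
snap('side','s7',(200,120,330,240),5);snap('wrist','w7')
```

```text
8.85 [ 0.54609017 -0.02068304  0.06938028] [1.72252812e-03 9.12089109e-01 4.09988132e-01 4.71746451e-04] [-20.33842973   1.70124918  40.48289799] [-0.04333677  3.13069651  0.00996493] 0.21300848349997462
```

View pics/s7_c.png

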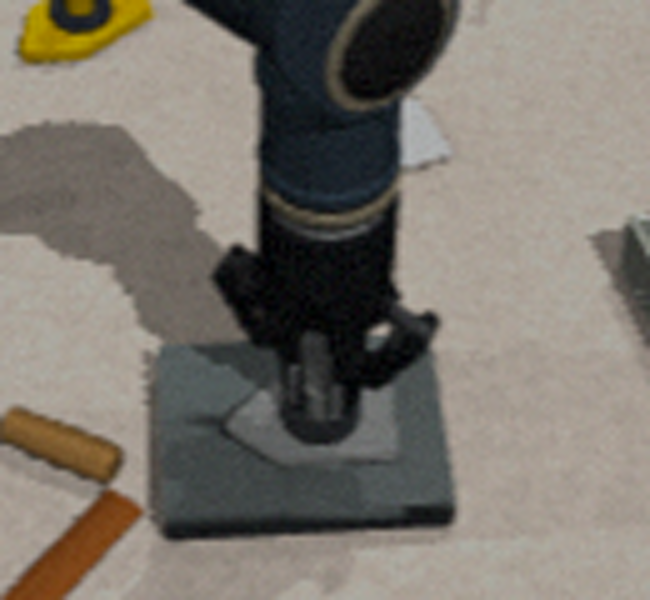

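View pics/w7.png

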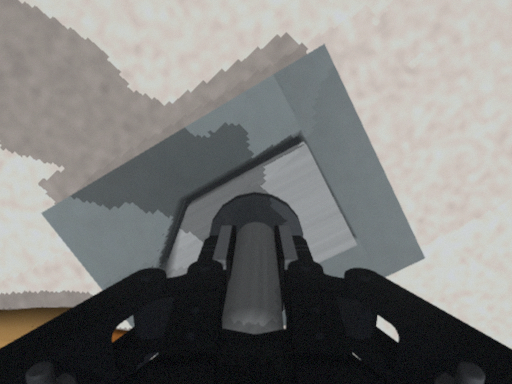

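>>> carry_out(steps="255 0 0 1.0 0 0 0;255 -.3 0.05 0.9 0 0 0;255 -.3 0.05 .5 0 0 0;255 -.3 .05 .2 0 0 0;255 -.3 .05 0 0 0 0;255 -.3 .05 0 0 0 0")

```text
clock: 9.7
position: [0.5441, -0.0204, 0.0622]
tcp_rot: [-0.001, 0.912, 0.409, 0.002]
contact_force: [2.4, 5.1, -1.6]
finger_gap: 0.214
```

Run:
```python
from h import *
o=ctrl.get_obs();print(o['clock'],o['position'],o['tcp_rot'],o['contact_force'],o['torque'],o['finger_gap'])
im,i=snap('wrist','w8',(150,110,410,290),3);np.savez('w8.npz',rvec=i['rvec'],tvec=i['tvec'])
```

```text
9.7 [ 0.54409671 -0.02042277  0.06220653] [-6.63865118e-04  9.12338741e-01  4.09432795e-01  1.53873191e-03] [ 2.38547673  5.13838975 -1.59349054] [ 1.20238451 -0.30153119  0.02811825] 0.21405367999636696
```

View pics/w8_c.png

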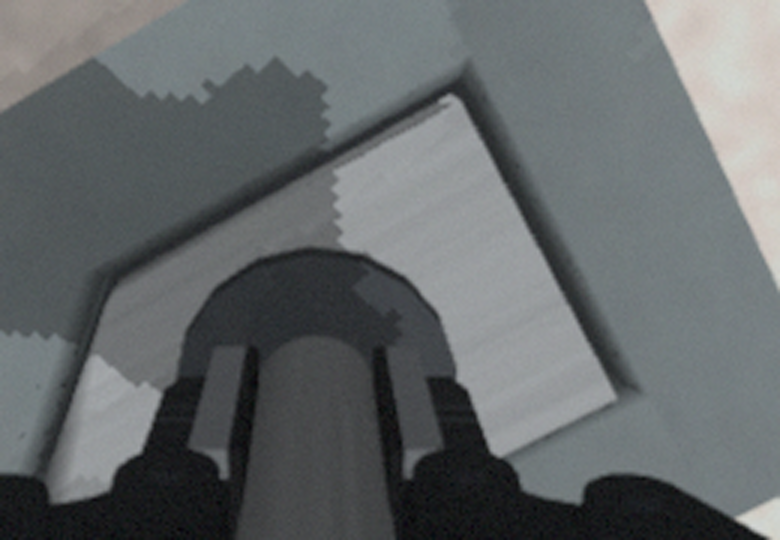

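>>> carry_out(steps="255 -.02 .1 -.1 0 0 0;255 -.02 .1 -.2 0 0 0;255 -.02 .1 -.3 0 0 0;255 -.02 .1 -.3 0 0 0")

```text
clock: 10.25
position: [0.5445, -0.0202, 0.0617]
tcp_rot: [0.001, 0.912, 0.409, 0.002]
contact_force: [-0.2, 2.9, 17.0]
finger_gap: 0.218
```

Run:
```python
from h import *
o=ctrl.get_obs();print(o['clock'],o['position'],o['tcp_rot'],o['contact_force'],o['torque'],o['finger_gap'])
```

```text
10.25 [ 0.54451146 -0.02017309  0.06166536] [6.64745827e-04 9.12458597e-01 4.09165362e-01 1.60436498e-03] [-0.15581237  2.90577364 16.99046104] [0.86868243 0.95592376 0.05777808] 0.21752199240134465
```

>>> carry_out(steps="255 0 0 .3 0 0 0;0 0 0 .3 0 0 0;0 0 0 .3 0 0 0;0 0 0 .3 0 0 0;0 0 0 .3 0 0 0;0 0 0 .3 0 0 0")

```text
clock: 11.0
position: [0.5424, -0.0212, 0.0623]
tcp_rot: [0.0, 0.913, 0.409, -0.0]
contact_force: [0.6, 0.3, 0.2]
finger_gap: 0.999
```

Run:
```python
from h import *
o=ctrl.get_obs();print(o['clock'],o['position'],o['tcp_rot'],o['contact_force'],o['torque'],o['finger_gap'])
im,i=snap('wrist','w9',(140,100,400,300),3);np.savez('w9.npz',rvec=i['rvec'],tvec=i['tvec'])
snap('side','s9',(200,120,330,240),5)
```

```text
11.0 [ 0.54241044 -0.02122773  0.06228227] [ 4.37791993e-05  9.12540486e-01  4.08986367e-01 -1.04302986e-04] [0.55307878 0.29905141 0.16983522] [ 0.02342983 -0.01221438 -0.06922521] 0.9989280866948895
```

View pics/w9_c.png

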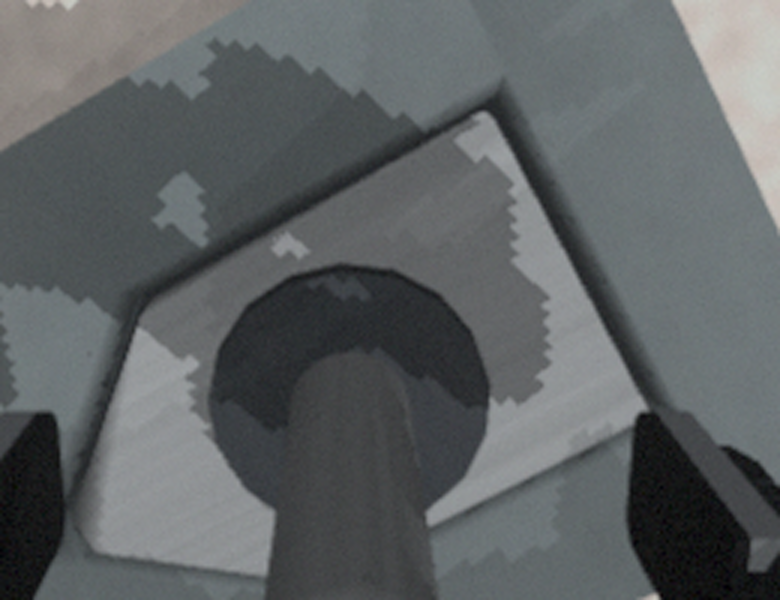

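View pics/s9_c.png

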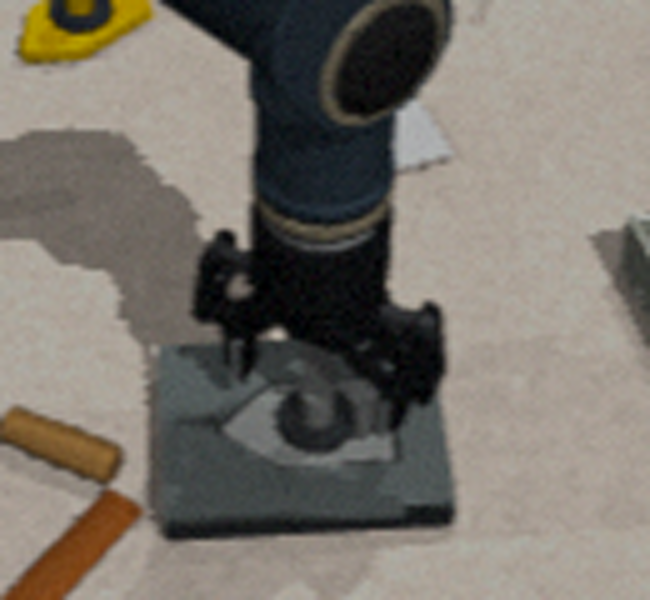

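>>> carry_out(steps="0 0 0 6 0 0 0;0 1 -1 11 0 0 -10;0 1.5 -1.5 11 0 0 -20;0 1.5 -1.5 11 0 0 -30;0 1.5 -1.5 11 0 0 -40;0 1.5 -1.5 11 0 0 -50;0 1.5 -1.5 11 0 0 -60;0 1.5 -1.5 11 0 0 -60")

```text
clock: 12.1
position: [0.5574, -0.0359, 0.1724]
tcp_rot: [0.0, 0.995, -0.101, -0.0]
contact_force: [0.7, 0.9, -0.3]
finger_gap: 1.003
```

Run:
```python
from h import *
o=ctrl.get_obs();print(o['clock'],o['position'],o['tcp_rot'])
im,i=snap('wrist','w10',(150,80,410,280),3);np.savez('w10.npz',rvec=i['rvec'],tvec=i['tvec'])
print(proj(i,[(.5445,-.0207,z) for z in (.012,.1)]))
c=cv2.imread('pics/w10_c.png');cv2.imwrite('pics/w10_c.png',cv2.convertScaleAbs(c,alpha=1.6,beta=10))
for t in ["spindle_unit","neck","flat_mid"]:
        print(t,[(c2w('wrist',d['xyz'],i).round(4),round(d['conf'],2)) for d in cams.pinpoint(t,'wrist')])
```

```text
12.1 [ 0.55740012 -0.03593543  0.1723739 ] [ 2.18600568e-04  9.94903029e-01 -1.00836077e-01 -5.86935808e-06]
[[240.87083325 194.12868051]
 [235.13970807 233.06043757]]
spindle_unit [(array([ 0.5421, -0.0226,  0.0148]), 0.9), (array([ 0.5439, -0.0234,  0.0754]), 0.49)]
neck [(array([ 0.5444, -0.0216,  0.0486]), 0.96)]
flat_mid [(array([ 0.5442, -0.0191,  0.075 ]), 0.55)]
```

View pics/w10_c.png

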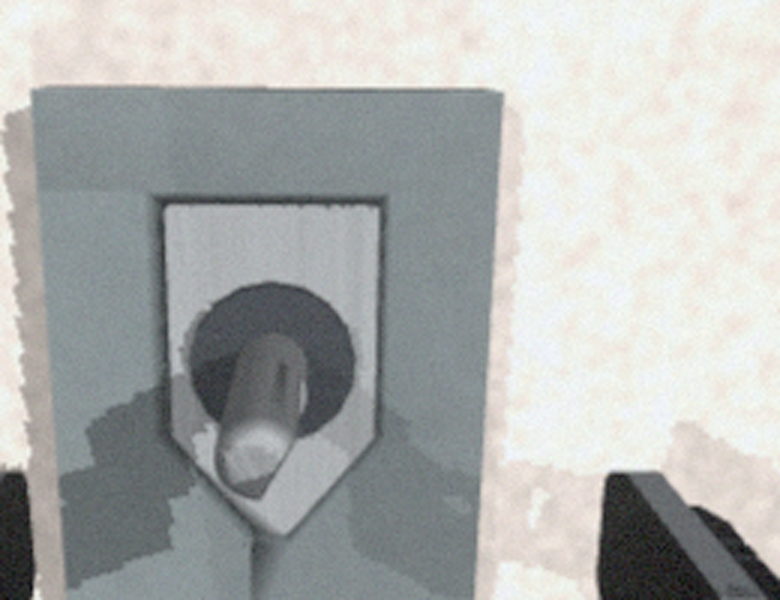

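Run:
```python
from h import *
i=ld('w10.npz');f=lambda l:np.array(l)/3+[150,80]
print('pocket rim',fitpose(i,f([(152,197),(388,197),(378,437),(167,440)]),[(48.5,34.5,26),(48.5,-34.5,26),(-26,-34.5,26),(-26,34.5,26)],x0=-.2))
print('stand2',fitpose(i,f([(32,92),(502,92)]),[(76,64,26),(76,-64,26)],x0=-.2))
for dz in (.012,.014):print('foot',fitpose(i,f([(165,206),(380,206),(172,432),(378,435),(291,537)]),[(44,30,14),(44,-30,14),(-24,30,14),(-24,-30,14),(-56,-4,14)],zoff=dz,x0=-.2))
a=[onz(i,p,.1) for p in f([(294,452),(263,497),(218,450),(255,425),(235,492)])];print(np.round(a,4))
d=a[1]-a[0];print(np.degrees(np.arctan2(d[0],-d[1])),np.linalg.norm(d))
print('boss',[onz(i,p,.032).round(4) for p in f([(190,358),(356,358),(272,282)])])
```

```text
pocket rim (array([ 0.543256  , -0.02081371, -0.19997042]), array([2.3, 1.1, 1.9, 1.2, 3.5, 2. , 3.2, 1.1]))
stand2 (array([ 0.54320686, -0.02040911, -0.20155005]), array([0.7, 0.1, 0.7, 0. ]))
foot (array([ 0.54380511, -0.02172209, -0.20238142]), array([0.1, 0.4, 0.2, 0.4, 0.9, 0.8, 0.6, 0.1, 0.5, 1.7]))
foot (array([ 0.54438001, -0.02192364, -0.20241999]), array([0.2, 0. , 0.4, 0. , 0.6, 1.1, 0.4, 0.1, 0.5, 1.3]))
[[ 0.5445 -0.0292  0.1   ]
 [ 0.5355 -0.0204  0.1   ]
 [ 0.5482 -0.0133  0.1   ]
 [ 0.5522 -0.0223  0.1   ]
 [ 0.5378 -0.0147  0.1   ]]
-134.36505471797142 0.012607388339658422
boss [array([0.5504, 0.0012, 0.032 ]), array([ 0.5409, -0.0451,  0.032 ]), array([ 0.5673, -0.0263,  0.032 ])]
```

>>> carry_out(steps="0 -1.1 1.6 -1 0 0 -11;0 -1.1 1.6 -2 0 0 -22;0 -1.1 1.6 -3 0 0 -33;0 -1.1 1.6 -6 0 0 -33;0 -1.1 1.6 -9 0 0 -33;0 -1.1 1.6 -9 0 0 -33;255 -1.1 1.6 -9 0 0 -33;255 -1.1 1.6 -9 0 0 -33;255 -1.1 1.6 -9 0 0 -33;255 -1.1 1.6 -9 0 0 -33", force=25)

```text
clock: 13.55
position: [0.5469, -0.0201, 0.083]
tcp_rot: [-0.0, 0.925, -0.38, 0.001]
contact_force: [-2.1, 0.1, 2.5]
finger_gap: 0.169
```

Run:
```python
from h import *
o=ctrl.get_obs();print(o['clock'],o['position'],o['tcp_rot'],o['contact_force'],o['torque'],o['finger_gap'],o['q'].round(2))
snap('wrist','w11',(100,100,410,384),2.5)
```

```text
13.55 [ 0.5469382  -0.02007194  0.08301067] [-2.38989322e-04  9.24849269e-01 -3.80333286e-01  6.03489694e-04] [-2.08284764  0.12203523  2.46553457] [-0.09031135  0.43091316  0.06258775] 0.16917456610780068 [ 0.07  0.48 -0.14  1.99  0.1   0.68 -2.49]
```

View pics/w11_c.png

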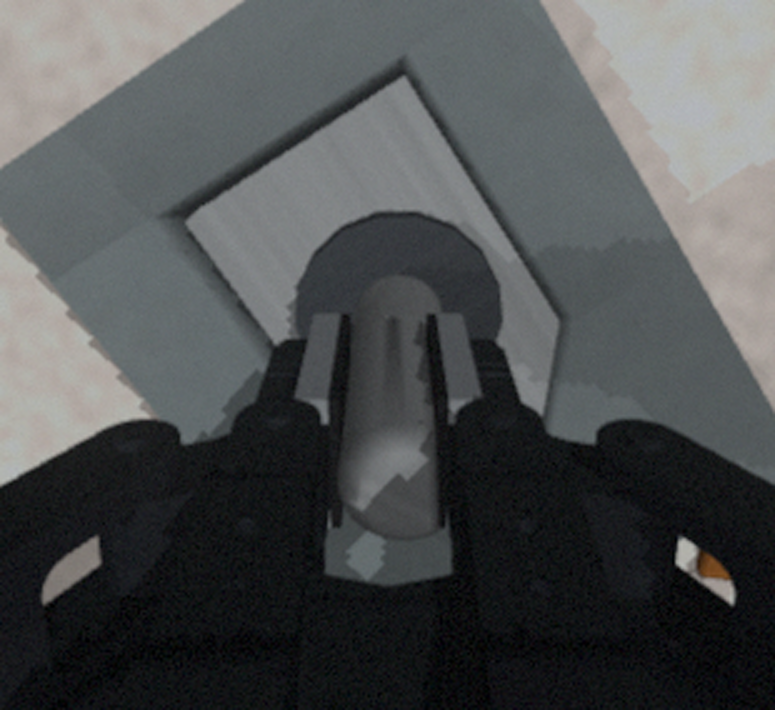

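>>> carry_out(steps="0 0 0 0 0 0 0;0 0 0 0 0 0 0;0 0 0 1 0 0 10.5;0 0 0 1 0 0 21;0 0 0 1 0 0 31.5;0 0 0 1 0 0 42;0 0 0 1 0 0 52.5;0 0 0 1 0 0 63;0 0 0 1 0 0 73.5;0 0 0 1 0 0 84;0 0 0 1 0 0 94.5;0 0 0 1 0 0 105")

```text
clock: 15.1
position: [0.5464, -0.0203, 0.0922]
tcp_rot: [-0.0, 0.863, 0.505, -0.0]
contact_force: [-0.1, -0.0, -0.1]
finger_gap: 1.005
```

>>> carry_out(steps="0 0 0 0 0 0 10.5;0 0 0 0 0 0 21;0 0 0 0 0 0 31.5;0 0 0 0 0 0 42;0 0 0 0 0 0 52.5;0 0 0 0 0 0 63;0 0 0 -1 0 0 75;0 0 0 -1 0 0 75;255 0 0 -1 0 0 75;255 0 0 -1 0 0 75;255 0 0 -1 0 0 75;255 0 0 -1 0 0 75", force=30)

```text
clock: 16.6
position: [0.5468, -0.0199, 0.0827]
tcp_rot: [0.0, 0.38, 0.925, 0.0]
contact_force: [-0.2, -0.0, -0.5]
finger_gap: 0.171
```

Run:
```python
from h import *
o=ctrl.get_obs();print(o['clock'],o['position'],o['tcp_rot'],o['contact_force'],o['torque'],o['finger_gap'],o['q'].round(2))
q=o['tcp_rot'];print(R.from_quat([q[1],q[2],q[3],q[0]]).as_matrix().round(3))
```

```text
16.6 [ 0.5467885  -0.01990094  0.08267094] [3.82194267e-04 3.80444945e-01 9.24803467e-01 2.12856250e-04] [-0.16461581 -0.03804793 -0.52470573] [-0.06857509  0.24511264  0.03996436] 0.17123847615547177 [ 0.63  0.66 -0.9   1.95  0.69  0.86  0.14]
[[-0.711  0.704  0.001]
 [ 0.704  0.711  0.   ]
 [-0.001  0.001 -1.   ]]
```

>>> carry_out(steps="255 .03 -.03 0 0 0 -9.5;255 .05 -.07 0 0 0 -19;255 .07 -.11 0 0 0 -28.5;255 .08 -.15 0 0 0 -38;255 .08 -.19 0 0 0 -47.5;255 .07 -.23 0 0 0 -57;255 .07 -.23 0 0 0 -57;255 .07 -.23 0 0 0 -57")

```text
clock: 17.6
position: [0.5461, -0.0223, 0.0826]
tcp_rot: [-0.0, 0.775, 0.632, -0.001]
contact_force: [-4.9, -0.2, 6.7]
finger_gap: 0.171
```

Run:
```python
from h import *
o=ctrl.get_obs();q=o['tcp_rot'];print(o['clock'],o['position'],np.degrees(2*np.arctan2(q[2],q[1])),o['contact_force'],o['torque'],o['finger_gap'],o['q'].round(2))
```

```text
17.6 [ 0.54614453 -0.02234313  0.08259767] 78.46499910559885 [-4.93760733 -0.16667322  6.72993389] [-0.10339405  0.98584407 -0.03412295] 0.17057786367860317 [ 0.47  0.58 -0.67  1.96  0.5   0.78 -0.69]
```

>>> carry_out(steps="0 0 0 0 0 0 0;0 0 0 0 0 0 0;0 0 0 5 0 0 -8;0 0 -2 10 0 0 -16;0 0 -2 10 0 0 -24;0 0 -2 10 0 0 -30;0 0 -2 10 0 0 -30")

```text
clock: 18.48
position: [0.5475, -0.0425, 0.1824]
tcp_rot: [0.0, 0.912, 0.41, 0.0]
contact_force: [-0.2, -0.1, 0.0]
finger_gap: 0.999
```

Run:
```python
from h import *
o=ctrl.get_obs();print(o['clock'],o['position'],o['tcp_rot'])
im,i=snap('wrist','w12',(150,100,390,290),3.3);np.savez('w12.npz',rvec=i['rvec'],tvec=i['tvec'])
c=cv2.imread('pics/w12_c.png');cv2.imwrite('pics/w12_c.png',cv2.convertScaleAbs(c,alpha=1.6,beta=10))
```

```text
18.475 [ 0.54746199 -0.0424594   0.18242888] [2.58922880e-04 9.12141273e-01 4.09875758e-01 3.06281320e-04]
```

View pics/w12_c.png

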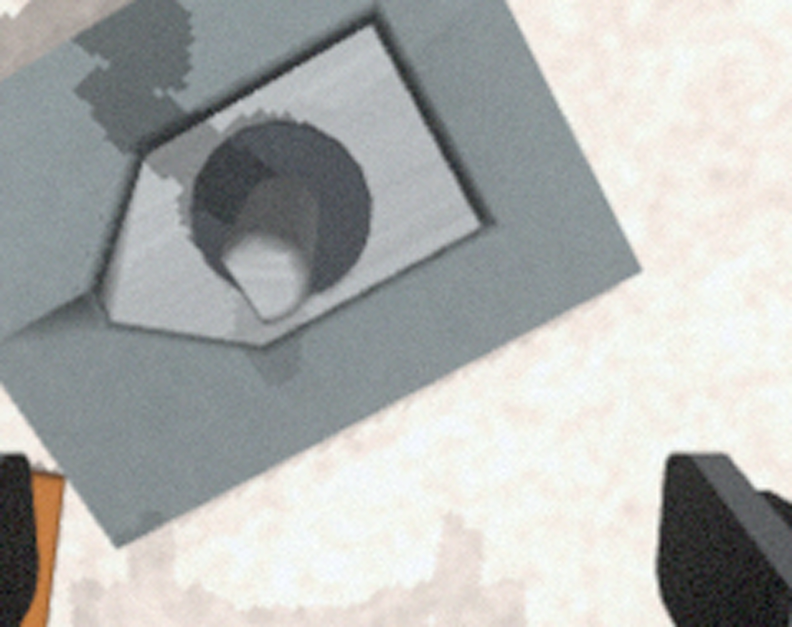

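Run:
```python
from h import *
i=ld('w12.npz');f=lambda l:np.array(l)/3.3+[150,100]
print('foot',fitpose(i,f([(372,28),(482,226),(145,160),(262,345)]),[(44,30,14),(44,-30,14),(-24,30,14),(-24,-30,14)],zoff=.012,x0=-.2))
a=np.array([onz(i,p,.1) for p in f([(224,260),(262,321)])]);print(a.round(4));d=a[0]-a[1];print(np.degrees(np.arctan2(d[0],-d[1]))%360,np.linalg.norm(d), a.mean(0)+.005*np.array([.98,-.2,0]))
# back of top
print(onz(i,f([(307,258)])[0],.1))
```

```text
foot (array([ 0.54328866, -0.02147967, -0.20713561]), array([0.2, 0.5, 0.3, 0.4, 0.2, 0.4, 0.3, 0.6]))
[[ 0.5413 -0.0131  0.1   ]
 [ 0.5383 -0.0273  0.1   ]]
168.27219405536417 0.01448643980753816 [ 0.54472169 -0.02118814  0.1       ]
[ 0.55378982 -0.0236411   0.1       ]
```

>>> carry_out(steps="0 -1 -6 0 0 0 -7;0 -1 -12 0 0 0 -14;0 -1 -18 0 0 0 -14;0 -1 -19.5 0 0 0 -14;0 -1 -19.5 0 0 0 -14;0 -1 -19.5 0 0 0 -14")

```text
clock: 19.27
position: [0.5376, -0.2349, 0.1823]
tcp_rot: [-0.001, 0.955, 0.297, 0.0]
contact_force: [0.2, 0.6, 0.1]
finger_gap: 0.999
```

Run:
```python
from h import *
o=ctrl.get_obs();print(o['clock'],o['position'],o['tcp_rot'])
im,i=snap('wrist','w13');np.savez('w13.npz',rvec=i['rvec'],tvec=i['tvec'])
p=proj(i,(.5165,-.2505,.012))[0].astype(int);print(p)
x,y=max(p[0]-45,0),max(p[1]-45,0);print(x,y)
cv2.imwrite('pics/w13_c.png',cv2.convertScaleAbs(cv2.resize(im[y:y+90,x:x+90,::-1],None,fx=6.5,fy=6.5,interpolation=cv2.INTER_CUBIC),alpha=1.8,beta=10))
for t in ["collar","set_screw"]:
        print(t,[(c2w('wrist',d['xyz'],i).round(4),round(d['conf'],2)) for d in cams.pinpoint(t,'wrist')])
```

```text
19.275 [ 0.53764373 -0.23489739  0.18226642] [-6.33364369e-04  9.54980291e-01  2.96668445e-01  2.76380444e-04]
[256 201]
211 156
collar [(array([ 5.158e-01, -2.510e-01, -2.000e-04]), 0.8), (array([ 0.375 , -0.0693, -0.0028]), 0.58)]
set_screw [(array([ 0.4916, -0.2685,  0.0149]), 0.69)]
```

View pics/w13_c.png

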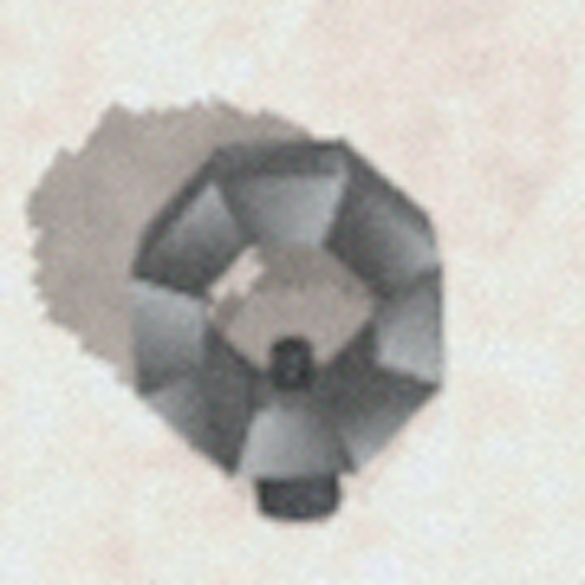

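View pics/w13.png

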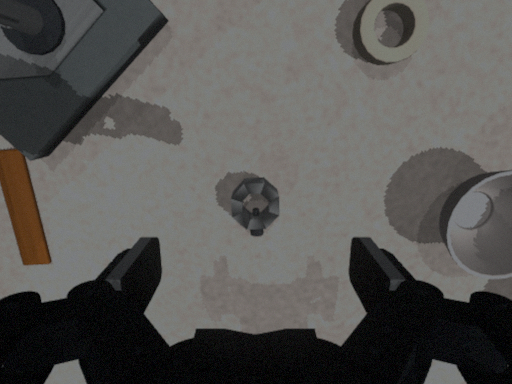

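Run:
```python
from h import *
i=ld('w13.npz');f=lambda l:np.array(l)/6.5+[211,156]
r=22/np.cos(np.pi/8);V=lambda k:(r*np.cos(np.pi/8+k*np.pi/4),r*np.sin(np.pi/8+k*np.pi/4),24)
# nose/screw (-x) down in image; +y is left
uv=[(133,275),(137,387),(240,475),(350,472),(440,385),(438,268)]
pts=[V(1),V(2),V(3),V(4),V(5),V(6)]
print(fitpose(i,f(uv),pts,x0=.6)); print(fitpose(i,f(uv),pts,x0=.6,free_z=True))
print('screw head', onz(i,f([(300,495)])[0],.018), 'tip',onz(i,f([(292,350)])[0],.012))
print(np.degrees(2*np.arctan2(.29667,.95498)))
```

```text
(array([ 0.51545101, -0.25039069,  0.62909879]), array([0.5, 0.5, 0.2, 1. , 1.7, 0.1, 0.8, 0.1, 0.7, 0.2, 0.9, 0.7]))
(array([ 0.5129773 , -0.25209759,  0.62905911, -0.00824954]), array([0.2, 0.1, 0.5, 0.9, 1.4, 0.4, 0.5, 0.4, 0. , 0.1, 0.2, 0.2]))
screw head [ 0.49347571 -0.2676289   0.018     ] tip [ 0.50972476 -0.25499894  0.012     ]
34.515411838154755
```

>>> carry_out(steps="0 -2.2 -1.6 -4 0 0 2;0 -2.2 -1.6 -9 0 0 2;0 -2.2 -1.6 -13 0 0 2;0 -2.2 -1.6 -15.3 0 0 2;0 -2.2 -1.6 -15.3 0 0 2;255 -2.2 -1.6 -15.3 0 0 2;255 -2.2 -1.6 -15.3 0 0 2;255 -2.2 -1.6 -15.3 0 0 2;255 -2.2 -1.6 -15.3 0 0 2", force=50)

```text
clock: 20.55
position: [0.5161, -0.2536, 0.0309]
tcp_rot: [0.001, 0.95, 0.311, 0.001]
contact_force: [-0.9, 0.3, 5.8]
finger_gap: 0.505
```

Run:
```python
from h import *
o=ctrl.get_obs();print(o['clock'],o['position'],o['tcp_rot'],o['contact_force'],o['torque'],o['finger_gap'])
im,i=snap('wrist','w14',(130,120,390,320),3)
```

```text
20.55 [ 0.51614113 -0.25356614  0.03086912] [8.41729064e-04 9.50282425e-01 3.11386859e-01 9.10310232e-04] [-0.92150136  0.27452026  5.81952468] [0.24295435 0.22684637 0.01500897] 0.5053420697073563
```

View pics/w14_c.png

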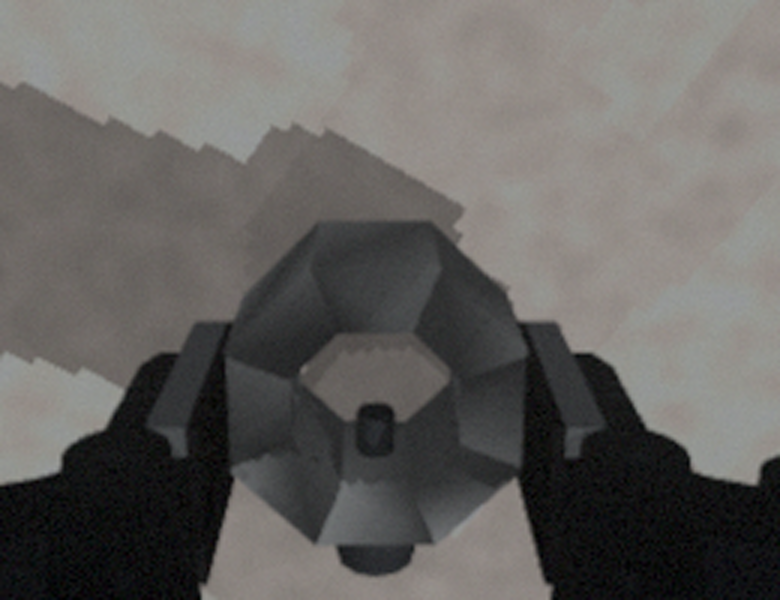

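Run:
```python
from h import *
i=cams.camera_info('wrist');f=lambda l:np.array(l)/3+[130,120]
r=22/np.cos(np.pi/8);V=lambda k:(r*np.cos(np.pi/8+k*np.pi/4),r*np.sin(np.pi/8+k*np.pi/4),24)
uv=[(228,358),(233,468),(318,545),(433,545),(520,468),(526,355)]
pts=[V(1),V(2),V(3),V(4),V(5),V(6)]
for fz in (0,1):
  s=fitpose(i,f(uv),pts,x0=.6,free_z=fz);print(s)
  o=ctrl.get_obs();y=2*np.arctan2(o['tcp_rot'][2],o['tcp_rot'][1]);d=s[0][:2]-o['position'][:2];print(np.degrees(y),np.array([[np.cos(y),np.sin(y)],[np.sin(y),-np.cos(y)]])@d)
```

```text
(array([ 0.51731692, -0.25312755,  0.63441324]), array([2.2, 0.8, 2.1, 0.5, 0.7, 0.2, 1.3, 0.1, 2. , 0.4, 1.7, 0. ]))
36.28837906522161 [0.00120095 0.00031638]
(array([ 0.51545597, -0.25451142,  0.63442125, -0.00406027]), array([0.5, 0.1, 0.5, 0.3, 0.1, 0.8, 0.7, 0.9, 0.4, 0.2, 0.1, 1. ]))
36.28837906522161 [-0.00111811  0.00033044]
```

>>> carry_out(steps="255 0 0 6 0 0 0;255 .5 4 12 0 0 -8;255 1 10 13.5 0 0 -16;255 1.5 15 13.5 0 0 -24;255 2.2 19 13.5 0 0 -32;255 2.8 23.2 13.5 0 0 -40;255 2.8 23.2 13.5 0 0 -48;255 2.8 23.2 13.5 0 0 -48;255 2.8 23.2 13.5 0 0 -48;255 2.8 23.2 13.5 0 0 -48")

```text
clock: 21.85
position: [0.5431, -0.0223, 0.1643]
tcp_rot: [0.0, 0.995, -0.102, -0.0]
contact_force: [-0.4, 1.0, -1.4]
finger_gap: 0.506
```

Run:
```python
from h import *
o=ctrl.get_obs();q=o['tcp_rot'];print(o['clock'],o['position'],q,np.degrees(2*np.arctan2(q[2],q[1])),o['contact_force'],o['torque'],o['finger_gap'],o['q'].round(2))
im,i=snap('wrist','w15',(130,100,390,300),3);np.savez('w15.npz',rvec=i['rvec'],tvec=i['tvec'])
c=cv2.imread('pics/w15_c.png');cv2.imwrite('pics/w15_c.png',cv2.convertScaleAbs(c,alpha=1.6,beta=10))
snap('side','s15',(210,120,320,230),5);snap('scene','sc15',(198,130,318,250),5)
```

```text
21.85 [ 0.54306326 -0.02227702  0.16429268] [ 1.05029795e-04  9.94758425e-01 -1.02252921e-01 -6.58630493e-05] -11.737837135386156 [-0.3929529   1.04579993 -1.41316472] [ 0.00183642 -0.00538271 -0.0072993 ] 0.5057583548809056 [ 0.27  0.39 -0.39  1.93  0.19  0.86 -1.99]
```

View pics/w15_c.png

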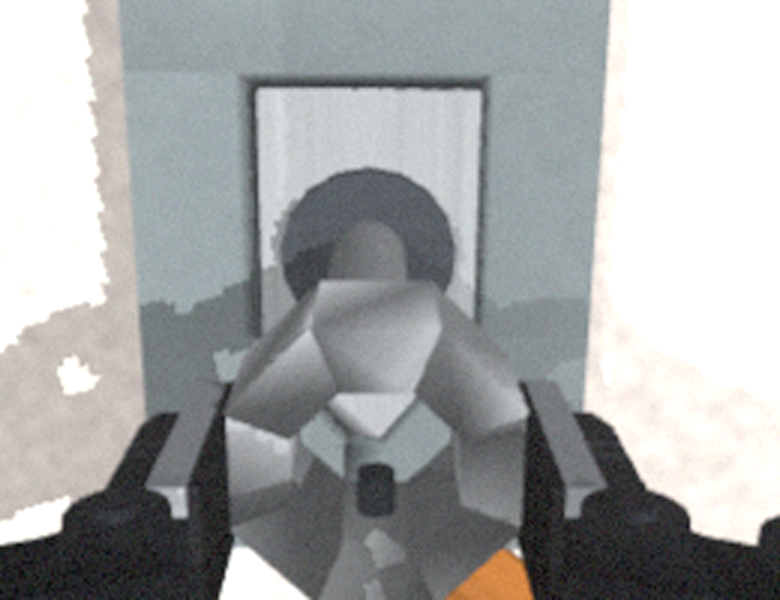

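View pics/s15_c.png

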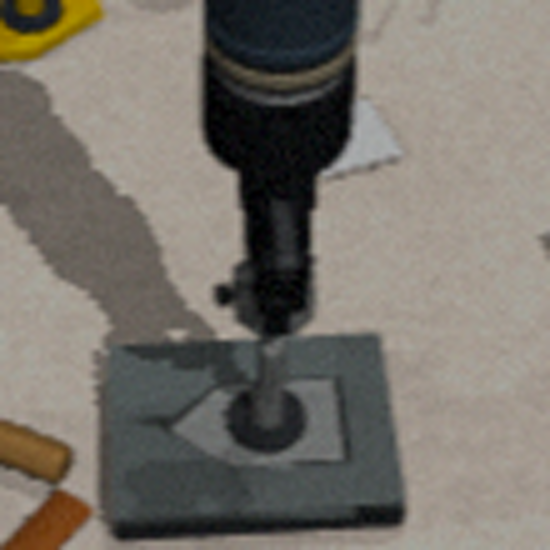

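View pics/sc15_c.png

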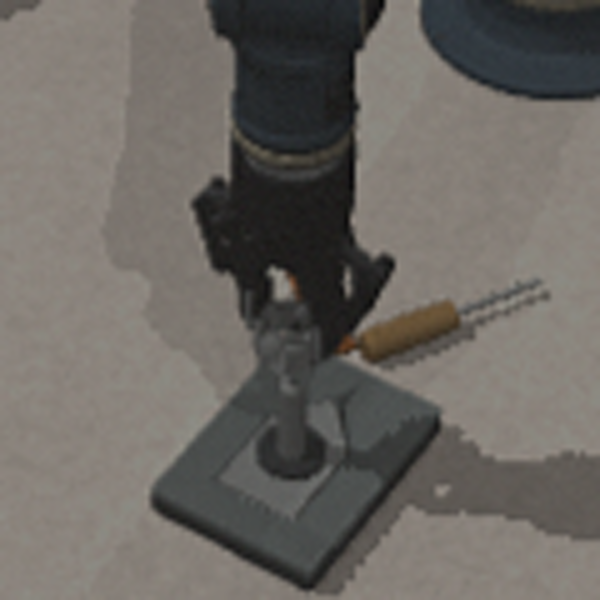

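Run:
```python
from h import *
im=cv2.imread('pics/w15.png')[150:310,190:322]
cv2.imwrite('pics/w15_d.png',cv2.convertScaleAbs(cv2.resize(im,None,fx=4.5,fy=4.5,interpolation=cv2.INTER_CUBIC),alpha=1.8,beta=15)[:600])
```

```text
(no output)
```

View pics/w15_d.png

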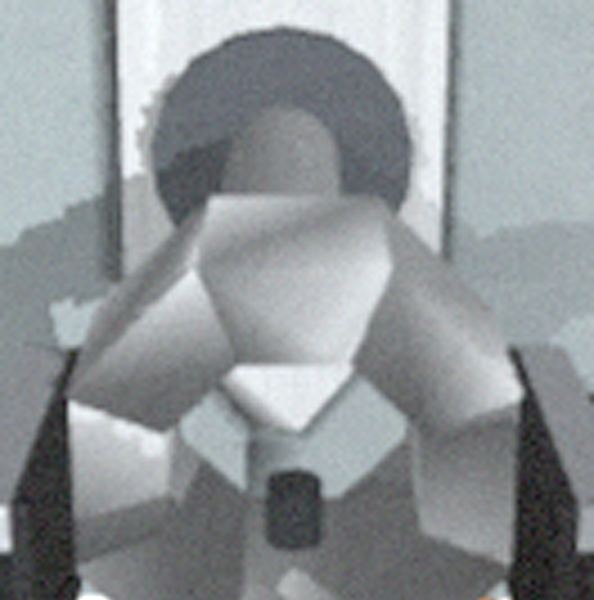

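Run:
```python
from h import *
i=ld('w15.npz');f=lambda l:np.array(l)/4.5+[190,150]
r=22/np.cos(np.pi/8);V=lambda k,z=24:(r*np.cos(np.pi/8+k*np.pi/4),r*np.sin(np.pi/8+k*np.pi/4),z)
uv=list(f([(208,197),(388,197),(200,262),(393,262),(70,400),(518,392),(78,570),(512,565),(232,365),(355,365)]))
pts=[V(0,0),V(7,0),V(0),V(7),V(1),V(6),V(2),V(5),(12.5,5.18,24),(12.5,-5.18,24)]
uv+=[np.array(p)/3+[130,120] for p in [(318,545),(433,545)]];pts+=[V(3),V(4)]
t=np.array([.54306,-.02228]);y=np.radians(-11.738)
M=np.array([[np.cos(y),np.sin(y)],[np.sin(y),-np.cos(y)]])
for sel in (range(12),[2,3,4,5,6,7,10,11],[0,1,2,3,4,5,6,7,10,11]):
  U=[uv[k] for k in sel];P=[pts[k] for k in sel]
  for fz in (0,1):
    s=fitpose(i,U,P,x0=-.2,zoff=.1643-.0309,free_z=fz);print(s[0],s[1],M@(s[0][:2]-t))
# spindle visible base/boss centre in same view
b=[np.array(p)/4.5+[190,150] for p in [(153,140),(410,140),(283,27)]]
print([onz(i,p,.032).round(4) for p in b])
bl=f([(117,30),(450,30)]);print([onz(i,p,.026).round(4) for p in bl])
print('foot',fitpose(i,[np.array(p)/3+[130,100] for p in [(256,87),(481,87)]],[(44,30,14),(44,-30,14)],zoff=.012,x0=-.2))
```

```text
[ 0.54443929 -0.02329016 -0.20338991] [0.5 0.7 2.1 0.7 0.8 1.3 0.2 1.2 1.6 0.8 2.1 0.9 1.6 0.5 1.7 0.5 1.8 0.4
 1.1 0.4 0.5 0.2 1.4 0.3] [0.00155595 0.00070843]
[ 0.54383848 -0.0231691  -0.20339043 -0.00132841] [0.7 0.2 2.3 0.3 0.6 1.6 0.1 1.6 1.1 0.7 1.6 0.9 1.1 0.9 1.1 0.1 1.9 0.3
 1.2 0.3 0.3 0.8 1.2 0.9] [0.00094307 0.00071213]
[ 0.5445671  -0.02327989 -0.20108522] [1.1 1.1 0.  0.9 1.8 0.9 2.  0.5 1.6 0.7 1.6 0.1 0.5 0.4 1.5 0.5] [0.00167899 0.00067238]
[ 0.54376977 -0.02311839 -0.20108507 -0.00160805] [0.8 1.6 0.3 1.5 1.1 0.7 1.3 0.7 1.  1.  1.  0.2 0.3 1.  1.2 1.1] [0.00086548 0.00067647]
[ 0.54447241 -0.02332725 -0.20391005] [0.6 0.8 2.  0.8 0.7 1.2 0.3 1.2 1.6 0.9 2.2 0.8 1.5 0.6 1.7 0.4 0.5 0.3
 1.5 0.3] [0.00159592 0.00073801]
[ 0.5437936  -0.02319078 -0.20390972 -0.00147829] [0.8 0.3 2.2 0.3 0.5 1.6 0.  1.5 0.9 0.8 1.6 0.9 1.  1.  1.1 0.  0.3 1.
 1.2 1. ] [0.00090355 0.00074249]
[array([0.5517, 0.0011, 0.032 ]), array([ 0.5423, -0.0444,  0.032 ]), array([ 0.5672, -0.0261,  0.032 ])]
[array([0.5717, 0.0037, 0.026 ]), array([ 0.5595, -0.0554,  0.026 ])]
foot (array([ 0.54434301, -0.02132878, -0.20450858]), array([0.1, 0. , 0.1, 0. ]))
```

>>> carry_out(steps="255 0 .12 -1 0 0 0;255 0 .12 -2.5 0 0 0;255 0 .12 -3.3 0 0 0;255 0 .12 -3.8 0 0 0;255 0 .12 -4.2 0 0 0;255 0 .12 -4.2 0 0 0")

```text
clock: 22.75
position: [0.5432, -0.0202, 0.1222]
tcp_rot: [0.0, 0.995, -0.102, -0.0]
contact_force: [-1.0, -0.1, -1.5]
finger_gap: 0.504
```

Run:
```python
from h import *
o=ctrl.get_obs();q=o['tcp_rot'];print(o['clock'],o['position'],q,o['contact_force'],o['torque'],o['finger_gap'])
im,i=snap('wrist','w16',(190,150,330,310),3.7);np.savez('w16.npz',rvec=i['rvec'],tvec=i['tvec'])
c=cv2.imread('pics/w16_c.png');cv2.imwrite('pics/w16_c.png',cv2.convertScaleAbs(c,alpha=1.8,beta=15))
```

```text
22.75 [ 0.54315753 -0.02019327  0.12217022] [ 5.65739637e-05  9.94786141e-01 -1.01982935e-01 -1.10384842e-04] [-0.96175311 -0.13175924 -1.4736902 ] [-0.00631056  0.02685745 -0.0233757 ] 0.5044400308930804
```

View pics/w16_c.png

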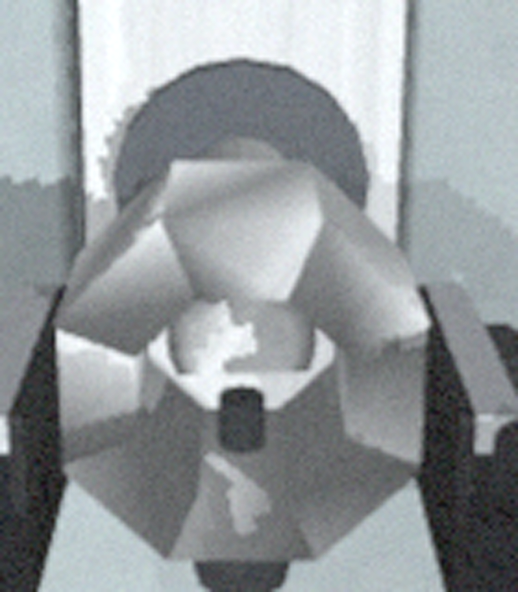

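Run:
```python
from h import *
i=ld('w16.npz');f=lambda p:np.array(p)/3.7+[190,150]
u=.1222-.0309
y=np.radians(-11.7);ex=np.array([np.cos(y),np.sin(y)])
g=[onz(i,f(p),z) for p,z in [((242,371),.1),((242,388),u+.015),((240,300),u+.024),((245,300),.1)]]
t=np.array([.54316,-.02019])
for n,p in zip(['flat top edge','tip top edge(-6.5)','bore back top(12.5)'],g): print(n,p.round(4),(p[:2]-t)@ex*1000)
```

```text
flat top edge [ 0.5404 -0.0203  0.1   ] -2.7193542273859914
tip top edge(-6.5) [ 0.5412 -0.0204  0.1063] -1.8938524157634926
bore back top(12.5) [ 0.5567 -0.0234  0.1153] 13.8871839619126
```

Run:
```python
from h import *
i=ld('w16.npz');f=lambda p:np.array(p)/3.7+[190,150]
u=.1222-.0309
y=np.radians(-11.7);ex=np.array([np.cos(y),np.sin(y)]);t=np.array([.54316,-.02019])
for p,z in [((242,371),.1),((242,388),u+.009)]: print((onz(i,f(p),z)[:2]-t)@ex*1000)
```

```text
-2.7193542273859914
-5.014828322964873
```

>>> carry_out(steps="255 0 0 -.5 0 0 0;255 0 0 -1 0 0 0;255 0 0 -1.5 0 0 0;255 0 0 -2 0 0 0;255 0 0 -2.5 0 0 0;255 0 0 -2.5 0 0 0;255 0 0 -2.5 0 0 0")

```text
clock: 23.68
position: [0.5433, -0.0202, 0.0974]
tcp_rot: [0.0, 0.995, -0.102, 0.0]
contact_force: [0.4, 0.4, -0.5]
finger_gap: 0.5
```

Run:
```python
from h import *
o=ctrl.get_obs();q=o['tcp_rot'];print(o['clock'],o['position'],q,o['contact_force'],o['torque'],o['finger_gap'])
im,i=snap('wrist','w17',(190,150,330,310),3.7);np.savez('w17.npz',rvec=i['rvec'],tvec=i['tvec'])
c=cv2.imread('pics/w17_c.png');cv2.imwrite('pics/w17_c.png',cv2.convertScaleAbs(c,alpha=1.8,beta=15))
snap('side','s17',(210,120,320,230),5)
for k in range(3):print(ctrl.get_obs()['contact_force'])
```

```text
23.675 [ 0.54333631 -0.02019127  0.0974005 ] [ 7.61337800e-06  9.94780244e-01 -1.02040430e-01  1.25887796e-04] [ 0.365944    0.38003578 -0.50984042] [-0.03235539 -0.0073042   0.02877753] 0.5002313821801321
[ 0.28661699  0.90486736 -1.60377602]
[ 0.28661699  0.90486736 -1.60377602]
[ 0.28661699  0.90486736 -1.60377602]
```

View pics/w17_c.png

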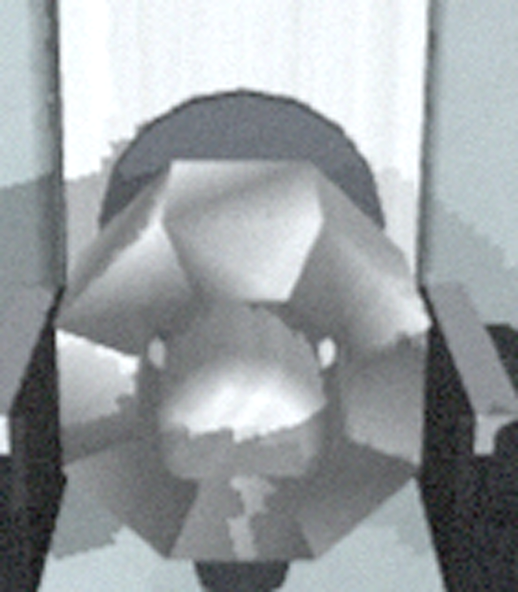

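View pics/s17_c.png

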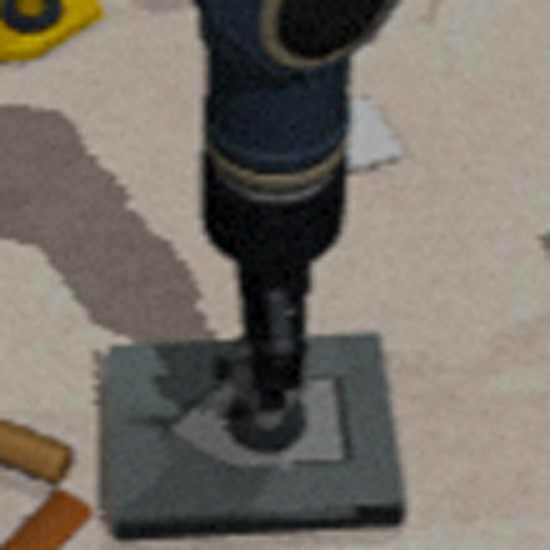

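>>> carry_out(steps="255 .06 -.01 0 0 0 0;255 .12 -.02 0 0 0 0;255 .12 -.02 0 0 0 0;255 .12 -.02 0 0 0 0")

```text
clock: 24.28
position: [0.5438, -0.0203, 0.0972]
tcp_rot: [0.0, 0.995, -0.102, -0.001]
contact_force: [-2.1, 0.5, 0.6]
finger_gap: 0.499
```

>>> carry_out(steps="255 .03 -.01 0 0 0 0;255 .03 -.01 0 0 0 0;255 .03 -.01 0 0 0 0")

```text
clock: 24.65
position: [0.544, -0.0204, 0.0972]
tcp_rot: [0.0, 0.995, -0.102, -0.001]
contact_force: [-5.2, 1.0, 0.8]
finger_gap: 0.502
```

>>> carry_out(steps="255 .03 -.01 0 0 0 0;255 .03 -.01 0 0 0 0;255 .03 -.01 0 0 0 0")

```text
clock: 25.02
position: [0.544, -0.0204, 0.0971]
tcp_rot: [0.0, 0.995, -0.102, -0.001]
contact_force: [-5.7, 1.2, 1.4]
finger_gap: 0.502
```

>>> carry_out(steps="255 -.03 .01 0 0 0 0;255 -.03 .01 0 0 0 0;255 -.03 .01 0 0 0 0;255 -.03 .01 0 0 0 0")

```text
clock: 25.52
position: [0.544, -0.0204, 0.0971]
tcp_rot: [0.0, 0.995, -0.102, -0.001]
contact_force: [-4.2, 0.7, -0.3]
finger_gap: 0.501
```

Run:
```python
from h import *
for k in range(8):
    if k in(2,):im,i=snap('wrist','w18')
    elif k==4:snap('side','s18',(210,120,320,230),5)
    else: cams.read_camera('scene')
    o=ctrl.get_obs();print(o['clock'],o['position'].round(4),o['contact_force'].round(2),o['torque'].round(2),o['finger_gap'].round(3))
```

```text
Traceback (most recent call last):
AttributeError: 'float' object has no attribute 'round'
```

Run:
```python
from h import *
for k in range(8):
    if k in(2,):im,i=snap('wrist','w18',(130,100,390,310),3)
    elif k==4:snap('side','s18',(210,120,320,230),5)
    else: cams.read_camera('scene')
    o=ctrl.get_obs();print(o['clock'],o['position'].round(4),o['contact_force'].round(2),o['torque'].round(2),round(o['finger_gap'],3))
```

```text
25.625 [ 0.544  -0.0204  0.0971] [-5.56  0.75 -0.18] [0.26 1.12 0.01] 0.495
25.675 [ 0.5439 -0.0204  0.0971] [-4.54  0.86  0.35] [0.25 1.08 0.03] 0.502
25.725 [ 0.544  -0.0204  0.0971] [-5.24  1.38  0.84] [0.25 1.11 0.  ] 0.5
25.775 [ 0.5439 -0.0204  0.0971] [-5.28  1.36  0.77] [0.31 1.14 0.02] 0.502
25.825 [ 0.544  -0.0204  0.0971] [-5.26  1.97  0.54] [ 0.28  1.06 -0.03] 0.5
25.875 [ 0.5439 -0.0204  0.0971] [-4.95  0.77  1.06] [ 0.26  1.1  -0.06] 0.501
25.925 [ 0.5439 -0.0204  0.0971] [-4.63  0.76  0.41] [ 0.27  1.1  -0.  ] 0.499
25.975 [ 0.544  -0.0204  0.0971] [-5.43  1.38  0.9 ] [0.28 1.13 0.03] 0.499
```

View pics/w18_c.png

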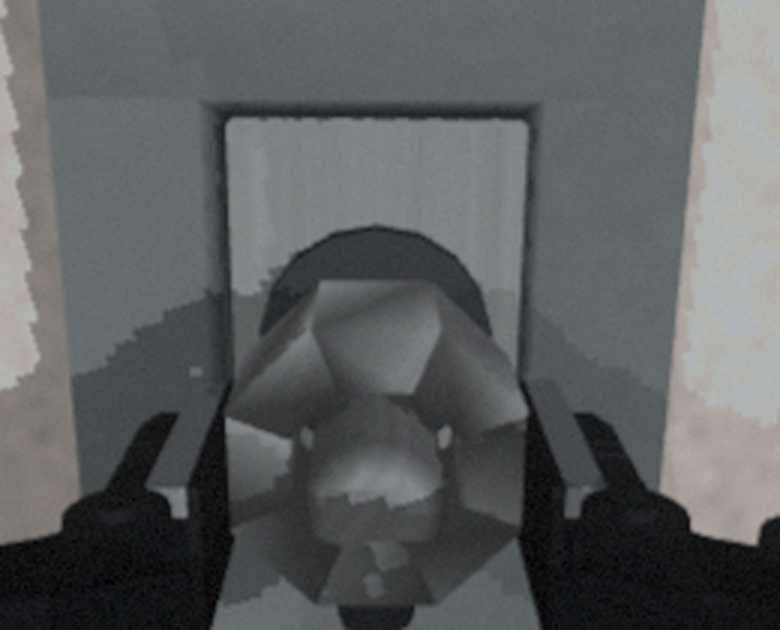

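View pics/s18_c.png

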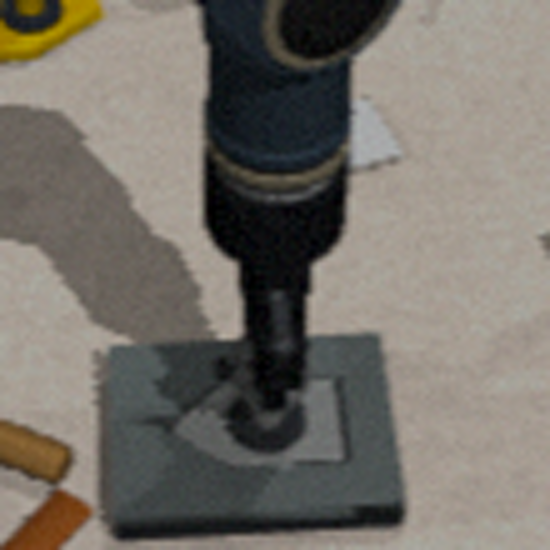

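>>> carry_out(steps="255 -.04 .01 0 0 0 0;255 -.04 .01 0 0 0 0;255 -.04 .01 0 0 0 0;255 -.04 .01 0 0 0 0")

```text
clock: 26.48
position: [0.544, -0.0204, 0.0972]
tcp_rot: [0.0, 0.995, -0.102, -0.0]
contact_force: [-4.4, 0.3, -0.3]
finger_gap: 0.504
```

Run:
```python
from h import *
for k in range(6):
    cams.read_camera('scene')
    o=ctrl.get_obs();print(o['clock'],o['position'].round(5),o['contact_force'].round(2),o['torque'].round(2))
```

```text
26.525 [ 0.54397 -0.02039  0.09717] [-6.14  0.92 -0.7 ] [ 0.27  1.09 -0.02]
26.575 [ 0.54398 -0.02038  0.09716] [-5.47  1.19 -0.46] [ 0.25  1.04 -0.02]
26.625 [ 0.54396 -0.02038  0.09717] [-4.52  1.43 -0.28] [0.29 1.05 0.04]
26.675 [ 0.54399 -0.02038  0.09718] [-4.61  1.77 -0.61] [ 0.27  1.05 -0.05]
26.725 [ 0.54397 -0.02038  0.09715] [-4.6   1.66 -1.31] [ 0.21  1.11 -0.02]
26.775 [ 0.544   -0.02035  0.09718] [-4.47  1.26 -0.91] [0.26 1.12 0.  ]
```

>>> carry_out(steps="255 -.05 .01 0 0 0 0;255 -.05 .01 0 0 0 0;255 -.05 .01 0 0 0 0")

```text
clock: 27.15
position: [0.5439, -0.0204, 0.0972]
tcp_rot: [0.0, 0.995, -0.102, 0.0]
contact_force: [-4.1, 1.6, -1.9]
finger_gap: 0.503
```

Run:
```python
from h import *
for k in range(4):
    cams.read_camera('scene')
    o=ctrl.get_obs();print(o['clock'],o['position'].round(5),o['contact_force'].round(2),o['torque'].round(2))
```

```text
27.2 [ 0.54386 -0.02037  0.09723] [-3.26  1.31 -2.73] [0.19 0.71 0.  ]
27.25 [ 0.54386 -0.02038  0.09722] [-4.34  1.22 -3.41] [0.21 0.72 0.02]
27.3 [ 0.54388 -0.02039  0.09727] [-2.84  0.16 -2.47] [0.16 0.71 0.02]
27.35 [ 0.54389 -0.02039  0.09727] [-2.5   0.74 -3.1 ] [0.19 0.72 0.  ]
```

Run:
```python
from h import *
print(order.finish_job())
o=ctrl.get_obs();print(o['clock'],o['position'].round(5),o['contact_force'].round(2),o['torque'].round(2),o['finger_gap'])
```

```text
the job is handed in; nothing more can be done
None
the job is handed in; nothing more can be done
```

The job is handed in at about 27.4 s; no verdict is reported.

**What I did**
- I seated the grey spindle unit in the pocket and let go of it. The first try caught on the back bevel at 40 N. I lifted it, shifted it about 3 mm and it went home.
- I felt the flat by gripping across it. The opening read 0.17, against 0.215 on the round neck. The first grip was near the last joint's limit, so I took a new grip half a turn round and turned the spindle 57° clockwise. The camera then put the flat at 168.3°; the nose was at about 168.2–168.4°.
- I fetched the octagonal collar, slid it down with the screw over the flat without any contact force, and moved it sideways until the screw touched the flat.

**Last checks**
- **Seating:** the unit looked home and square in the last wrist picture.
- **Height:** the collar's underside was about 54 mm above the foot's.
- **Level:** the tool was vertical to within 0.002 rad.
- **Screw force:** it settled at about 3 N after I backed off from about 5 N.

**Checks that disagreed:** the camera and the gripper geometry differed by about 1 mm on where the collar's centre lies. The push stayed near 5 N through the first 0.7 mm of backing off, and only then fell. The unit was therefore pressed with 5 to 6 N for about two seconds, but the pictures showed no tipping.

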